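Load the fuse tester

ROBOT

A 6-joint arm with a two-finger parallel gripper is mounted at the origin on the work surface. World frame = base frame: x ahead of the robot, y to its left, z up, the work surface at z = 0. Lengths are in mm, angles in degrees, forces in N, time in s.
With the tool pointing down it reaches from about 300 to 750 mm from the base axis. Payload 8.5 kg.
Tool frame: the origin (TCP) lies at the very end of the fingers, on their centre line; the grasp point (between the pads) lies 19 mm behind it; z points along the fingers, y is the line along which they close (so a half turn about z gives the same grasp; the last joint's range is limited). The gripper opens to 85 mm and grips with 20 to 120 N. Pads are 22 mm wide; open, the fingers measure 114 mm over their backs; the gripper's body (76 mm by 85 mm) begins 54 mm behind the grasp point. The pads swing forward as they close: fully open they stand 13 mm farther back than shut.
Start: joints at [-75.934, 21.807, 74.336, -0, 83.858, -12.336], TCP at [244.557, -492.618, 231.322] pointing down, gripper open.
Joint ranges: [-178.18, 178.18], [-50.72, 133.34], [12.68, 142.11], [-81.47, 261.47], [9.98, 163.14], [-165.26, 165.26]. Speed limits (degrees/s): [136.94, 136.94, 180, 180, 180, 180].

INTERFACE

Orientations are given as a 3x3 rotation matrix whose columns are the frame's x, y, z axes.
In Python, from cell import ctrl gives the robot as it stands.
- The arm moves only by the shell command python3 -m crank 'ROWS' [FORCE]. ROWS is JSON, a list that holds one entry, the list of rows, each a list of 5 numbers: the shift along the tool's x, y, z normalised to -1 to 1, where 1 is 20 mm, then the turn about the tool's z normalised to -1 to 1, where 1 is 0.08 rad, then the opening, from -1 (shut) to 1 (fully open). A call has 1 to 8 rows; each row shifts and turns the commanded pose from where the row before left it, along the tool's axes as they then stand; what a row does not reach is not made up. A row lasts 1/12 s, in which the tool goes at most 41.7 mm and 7.16 degrees, less where a joint would pass 70% of its speed; a pose out of reach is approached as far as the arm can. A call with a number of a shift or a turn outside -1 to 1 is refused whole. A call with a gripper value outside its range is refused whole. The fingers move at their own pace and stop on an object; FORCE is the grip in N (left out, the last holds). Time passes only in rows, so rows that do not move let the fingers close. It gives the time, the measured TCP pose, the force, the opening and the grip force at its end, in the units of the state.
- ctrl.read_state(): the state, without advancing time (a new reading comes with each control period).
- ctrl.read_camera(name): name is "scene" or "top"; returns the picture (480x640x3 uint8, red, green, blue); there is no depth.
- ctrl.calibration(name): a dict with "K" (3x3 intrinsics, pixels), "cam_to_world" (4x4, takes a point from camera to world coordinates). Camera axes: x right, y down, z forward; pixel columns grow to the right and rows downward; lengths in mm; the calibration is good to about 2 mm. A picture is of the moment at which its call begins. calibration takes no time and is no camera call.
- ctrl.close_job(): hands the job in; it is judged then, once.
The state is a dict: "time": time; "joints": joint angles; "joint_vel": joint speeds; "joint_torque": joint torques, N m; "tool_pos": TCP position; "ee_rot": TCP orientation; "wrist_force": force on the tool from outside, world axes, zero at the start; "ft_torque": the same for the moment, N m; "width": finger opening in mm; "grasp_force": force on a finger pad.
Only numpy, scipy, OpenCV 4.12 (cv2) and the standard library are available. Lean on these libraries where they do the work, as an engineer would, in place of code of your own. Each camera call takes 0.05 s, during which the arm holds its last target. There are 200 camera calls.

TASK

Test the white cartridge fuses lying on the desk: first pull the tester's red contact knob all the way out, then drop every fuse end-down into the drum, one to a blue pocket, standing right down on the pocket floor. When they are all in, turn the drum by its yellow post a quarter turn clockwise (seen from above) until it stops at the green mark, and after that push the red knob fully home; leave the other things on the desk where they are.

Things in the scene. Friction and masses are not known exactly. Their poses are not given: they have to be found in the camera images.
- tester: fixed bench fuse tester: grey base plate 310 (x) x 435 (y) x 16 mm high, carrying the drum and, on its +y side, a grey contact box (100 x 90 mm, top at z = 85 mm, centre 200 mm in +y from the origin). Origin on the desk under the drum's axis; x away from the robot, turned by a small yaw
- drum (a joint): angle of the drum about its vertical axis, rad, growing clockwise seen from above: 0 = loading end stop (post over the white mark), 1.571 = test end stop (post over the green mark). It is stiff (0.3 N m) and stays where it is left
- drum_axis (a point): point on the drum's axis at the top of its aluminium disc (disc radius 120 mm, top 28 mm above the desk); its frame turns with the drum, z up
- post_top (a point): centre of the top of the yellow post by which the drum is turned: upright round post 18 mm in diameter, 88 mm tall, its top 116 mm above the desk, 150 mm from the drum's axis (in the drum's -y direction)
- pocket0 (a point): centre of the inner floor of a blue square pocket on the drum: 36 x 36 mm inside, 4 mm walls, 60 mm deep (floor 31 mm and rim 91 mm above the desk), two sides square to the line from the drum's axis, 80 mm from that axis; the five pockets are evenly spaced round it, 94 mm apart centre to centre. z up, turns with the drum
- pocket1 (a point): centre of the inner floor of a blue square pocket on the drum: 36 x 36 mm inside, 4 mm walls, 60 mm deep (floor 31 mm and rim 91 mm above the desk), two sides square to the line from the drum's axis, 80 mm from that axis; the five pockets are evenly spaced round it, 94 mm apart centre to centre. z up, turns with the drum
- pocket2 (a point): centre of the inner floor of a blue square pocket on the drum: 36 x 36 mm inside, 4 mm walls, 60 mm deep (floor 31 mm and rim 91 mm above the desk), two sides square to the line from the drum's axis, 80 mm from that axis; the five pockets are evenly spaced round it, 94 mm apart centre to centre. z up, turns with the drum
- pocket3 (a point): centre of the inner floor of a blue square pocket on the drum: 36 x 36 mm inside, 4 mm walls, 60 mm deep (floor 31 mm and rim 91 mm above the desk), two sides square to the line from the drum's axis, 80 mm from that axis; the five pockets are evenly spaced round it, 94 mm apart centre to centre. z up, turns with the drum
- pocket4 (a point): centre of the inner floor of a blue square pocket on the drum: 36 x 36 mm inside, 4 mm walls, 60 mm deep (floor 31 mm and rim 91 mm above the desk), two sides square to the line from the drum's axis, 80 mm from that axis; the five pockets are evenly spaced round it, 94 mm apart centre to centre. z up, turns with the drum
- knob (a joint): how far the red contact knob is pulled out of the contact box, m: 0 = home, 0.030 = fully out (both are end stops). It slides to the tester's -x (towards the robot) against 4 N of friction and stays where it is left
- knob_grip (a point): centre of the red knob: a cylinder 28 mm in diameter and 22 mm long whose axis is level, along the tester's x; 55 mm above the desk; at home it stands 28 mm clear of the box's front face, on a 10 mm steel stem
- fuse0: cartridge fuse, a loose square bar 120 x 22 x 22 mm, about 110 g, white ceramic with a brass cap at each end; both ends are alike and either may go down. It starts lying on the desk. Origin at its centre, x axis along its length. May be absent (None)
- fuse1: cartridge fuse, a loose square bar 120 x 22 x 22 mm, about 110 g, white ceramic with a brass cap at each end; both ends are alike and either may go down. It starts lying on the desk. Origin at its centre, x axis along its length. May be absent (None)
- fuse2: cartridge fuse, a loose square bar 120 x 22 x 22 mm, about 110 g, white ceramic with a brass cap at each end; both ends are alike and either may go down. It starts lying on the desk. Origin at its centre, x axis along its length. May be absent (None)
- fuse3: cartridge fuse, a loose square bar 120 x 22 x 22 mm, about 110 g, white ceramic with a brass cap at each end; both ends are alike and either may go down. It starts lying on the desk. Origin at its centre, x axis along its length. May be absent (None)
- fuse4: cartridge fuse, a loose square bar 120 x 22 x 22 mm, about 110 g, white ceramic with a brass cap at each end; both ends are alike and either may go down. It starts lying on the desk. Origin at its centre, x axis along its length. May be absent (None)
- tape: bystander: yellow tape roll lying flat, 90 mm in diameter, 25 mm high; origin under its centre
- meter: bystander: orange multimeter lying flat, 180 x 85 x 36 mm; origin under its centre
- screwdriver: bystander: red-handled screwdriver, 170 mm long, lying between the robot and the tester, to the left; x along its length
Not all that is in view belongs to the job. Leave any purple look-alike of the fuse0 alone.

How it is judged (in metres and radians):
On the way, in this order (a step that is already met when the one before it is completed fails the run):
1. the red knob is pulled all the way out (over 26 mm) (value of joint knob above 0.026 m), for 0.2 s.
2. every fuse stands end-down in a pocket, down on its floor (((horizontal distance between fuse0 and pocket0 below 0.022 m and z of fuse0 in the frame of pocket0 between 0.045 and 0.066 m and angle between the x axis of fuse0 and the z axis of pocket0, either way round below 0.45 rad) or (horizontal distance between fuse0 and pocket1 below 0.022 m and z of fuse0 in the frame of pocket1 between 0.045 and 0.066 m and angle between the x axis of fuse0 and the z axis of pocket1, either way round below 0.45 rad) or (horizontal distance between fuse0 and pocket2 below 0.022 m and z of fuse0 in the frame of pocket2 between 0.045 and 0.066 m and angle between the x axis of fuse0 and the z axis of pocket2, either way round below 0.45 rad) or (horizontal distance between fuse0 and pocket3 below 0.022 m and z of fuse0 in the frame of pocket3 between 0.045 and 0.066 m and angle between the x axis of fuse0 and the z axis of pocket3, either way round below 0.45 rad) or (horizontal distance between fuse0 and pocket4 below 0.022 m and z of fuse0 in the frame of pocket4 between 0.045 and 0.066 m and angle between the x axis of fuse0 and the z axis of pocket4, either way round below 0.45 rad)) and ((horizontal distance between fuse1 and pocket0 below 0.022 m and z of fuse1 in the frame of pocket0 between 0.045 and 0.066 m and angle between the x axis of fuse1 and the z axis of pocket0, either way round below 0.45 rad) or (horizontal distance between fuse1 and pocket1 below 0.022 m and z of fuse1 in the frame of pocket1 between 0.045 and 0.066 m and angle between the x axis of fuse1 and the z axis of pocket1, either way round below 0.45 rad) or (horizontal distance between fuse1 and pocket2 below 0.022 m and z of fuse1 in the frame of pocket2 between 0.045 and 0.066 m and angle between the x axis of fuse1 and the z axis of pocket2, either way round below 0.45 rad) or (horizontal distance between fuse1 and pocket3 below 0.022 m and z of fuse1 in the frame of pocket3 between 0.045 and 0.066 m and angle between the x axis of fuse1 and the z axis of pocket3, either way round below 0.45 rad) or (horizontal distance between fuse1 and pocket4 below 0.022 m and z of fuse1 in the frame of pocket4 between 0.045 and 0.066 m and angle between the x axis of fuse1 and the z axis of pocket4, either way round below 0.45 rad)) and ((horizontal distance between fuse2 and pocket0 below 0.022 m and z of fuse2 in the frame of pocket0 between 0.045 and 0.066 m and angle between the x axis of fuse2 and the z axis of pocket0, either way round below 0.45 rad) or (horizontal distance between fuse2 and pocket1 below 0.022 m and z of fuse2 in the frame of pocket1 between 0.045 and 0.066 m and angle between the x axis of fuse2 and the z axis of pocket1, either way round below 0.45 rad) or (horizontal distance between fuse2 and pocket2 below 0.022 m and z of fuse2 in the frame of pocket2 between 0.045 and 0.066 m and angle between the x axis of fuse2 and the z axis of pocket2, either way round below 0.45 rad) or (horizontal distance between fuse2 and pocket3 below 0.022 m and z of fuse2 in the frame of pocket3 between 0.045 and 0.066 m and angle between the x axis of fuse2 and the z axis of pocket3, either way round below 0.45 rad) or (horizontal distance between fuse2 and pocket4 below 0.022 m and z of fuse2 in the frame of pocket4 between 0.045 and 0.066 m and angle between the x axis of fuse2 and the z axis of pocket4, either way round below 0.45 rad)) and ((horizontal distance between fuse3 and pocket0 below 0.022 m and z of fuse3 in the frame of pocket0 between 0.045 and 0.066 m and angle between the x axis of fuse3 and the z axis of pocket0, either way round below 0.45 rad) or (horizontal distance between fuse3 and pocket1 below 0.022 m and z of fuse3 in the frame of pocket1 between 0.045 and 0.066 m and angle between the x axis of fuse3 and the z axis of pocket1, either way round below 0.45 rad) or (horizontal distance between fuse3 and pocket2 below 0.022 m and z of fuse3 in the frame of pocket2 between 0.045 and 0.066 m and angle between the x axis of fuse3 and the z axis of pocket2, either way round below 0.45 rad) or (horizontal distance between fuse3 and pocket3 below 0.022 m and z of fuse3 in the frame of pocket3 between 0.045 and 0.066 m and angle between the x axis of fuse3 and the z axis of pocket3, either way round below 0.45 rad) or (horizontal distance between fuse3 and pocket4 below 0.022 m and z of fuse3 in the frame of pocket4 between 0.045 and 0.066 m and angle between the x axis of fuse3 and the z axis of pocket4, either way round below 0.45 rad)) and ((horizontal distance between fuse4 and pocket0 below 0.022 m and z of fuse4 in the frame of pocket0 between 0.045 and 0.066 m and angle between the x axis of fuse4 and the z axis of pocket0, either way round below 0.45 rad) or (horizontal distance between fuse4 and pocket1 below 0.022 m and z of fuse4 in the frame of pocket1 between 0.045 and 0.066 m and angle between the x axis of fuse4 and the z axis of pocket1, either way round below 0.45 rad) or (horizontal distance between fuse4 and pocket2 below 0.022 m and z of fuse4 in the frame of pocket2 between 0.045 and 0.066 m and angle between the x axis of fuse4 and the z axis of pocket2, either way round below 0.45 rad) or (horizontal distance between fuse4 and pocket3 below 0.022 m and z of fuse4 in the frame of pocket3 between 0.045 and 0.066 m and angle between the x axis of fuse4 and the z axis of pocket3, either way round below 0.45 rad) or (horizontal distance between fuse4 and pocket4 below 0.022 m and z of fuse4 in the frame of pocket4 between 0.045 and 0.066 m and angle between the x axis of fuse4 and the z axis of pocket4, either way round below 0.45 rad)) and linear speed of each of fuse0, fuse1, fuse2, fuse3, fuse4 below 0.03 m/s), for 0.2 s.
3. the drum is turned to the test stop (over 1.48 rad), the knob still out, the fuses in their pockets (value of joint drum above 1.48 rad and value of joint knob above 0.02 m and ((horizontal distance between fuse0 and pocket0 below 0.022 m and z of fuse0 in the frame of pocket0 between 0.045 and 0.066 m and angle between the x axis of fuse0 and the z axis of pocket0, either way round below 0.45 rad) or (horizontal distance between fuse0 and pocket1 below 0.022 m and z of fuse0 in the frame of pocket1 between 0.045 and 0.066 m and angle between the x axis of fuse0 and the z axis of pocket1, either way round below 0.45 rad) or (horizontal distance between fuse0 and pocket2 below 0.022 m and z of fuse0 in the frame of pocket2 between 0.045 and 0.066 m and angle between the x axis of fuse0 and the z axis of pocket2, either way round below 0.45 rad) or (horizontal distance between fuse0 and pocket3 below 0.022 m and z of fuse0 in the frame of pocket3 between 0.045 and 0.066 m and angle between the x axis of fuse0 and the z axis of pocket3, either way round below 0.45 rad) or (horizontal distance between fuse0 and pocket4 below 0.022 m and z of fuse0 in the frame of pocket4 between 0.045 and 0.066 m and angle between the x axis of fuse0 and the z axis of pocket4, either way round below 0.45 rad)) and ((horizontal distance between fuse1 and pocket0 below 0.022 m and z of fuse1 in the frame of pocket0 between 0.045 and 0.066 m and angle between the x axis of fuse1 and the z axis of pocket0, either way round below 0.45 rad) or (horizontal distance between fuse1 and pocket1 below 0.022 m and z of fuse1 in the frame of pocket1 between 0.045 and 0.066 m and angle between the x axis of fuse1 and the z axis of pocket1, either way round below 0.45 rad) or (horizontal distance between fuse1 and pocket2 below 0.022 m and z of fuse1 in the frame of pocket2 between 0.045 and 0.066 m and angle between the x axis of fuse1 and the z axis of pocket2, either way round below 0.45 rad) or (horizontal distance between fuse1 and pocket3 below 0.022 m and z of fuse1 in the frame of pocket3 between 0.045 and 0.066 m and angle between the x axis of fuse1 and the z axis of pocket3, either way round below 0.45 rad) or (horizontal distance between fuse1 and pocket4 below 0.022 m and z of fuse1 in the frame of pocket4 between 0.045 and 0.066 m and angle between the x axis of fuse1 and the z axis of pocket4, either way round below 0.45 rad)) and ((horizontal distance between fuse2 and pocket0 below 0.022 m and z of fuse2 in the frame of pocket0 between 0.045 and 0.066 m and angle between the x axis of fuse2 and the z axis of pocket0, either way round below 0.45 rad) or (horizontal distance between fuse2 and pocket1 below 0.022 m and z of fuse2 in the frame of pocket1 between 0.045 and 0.066 m and angle between the x axis of fuse2 and the z axis of pocket1, either way round below 0.45 rad) or (horizontal distance between fuse2 and pocket2 below 0.022 m and z of fuse2 in the frame of pocket2 between 0.045 and 0.066 m and angle between the x axis of fuse2 and the z axis of pocket2, either way round below 0.45 rad) or (horizontal distance between fuse2 and pocket3 below 0.022 m and z of fuse2 in the frame of pocket3 between 0.045 and 0.066 m and angle between the x axis of fuse2 and the z axis of pocket3, either way round below 0.45 rad) or (horizontal distance between fuse2 and pocket4 below 0.022 m and z of fuse2 in the frame of pocket4 between 0.045 and 0.066 m and angle between the x axis of fuse2 and the z axis of pocket4, either way round below 0.45 rad)) and ((horizontal distance between fuse3 and pocket0 below 0.022 m and z of fuse3 in the frame of pocket0 between 0.045 and 0.066 m and angle between the x axis of fuse3 and the z axis of pocket0, either way round below 0.45 rad) or (horizontal distance between fuse3 and pocket1 below 0.022 m and z of fuse3 in the frame of pocket1 between 0.045 and 0.066 m and angle between the x axis of fuse3 and the z axis of pocket1, either way round below 0.45 rad) or (horizontal distance between fuse3 and pocket2 below 0.022 m and z of fuse3 in the frame of pocket2 between 0.045 and 0.066 m and angle between the x axis of fuse3 and the z axis of pocket2, either way round below 0.45 rad) or (horizontal distance between fuse3 and pocket3 below 0.022 m and z of fuse3 in the frame of pocket3 between 0.045 and 0.066 m and angle between the x axis of fuse3 and the z axis of pocket3, either way round below 0.45 rad) or (horizontal distance between fuse3 and pocket4 below 0.022 m and z of fuse3 in the frame of pocket4 between 0.045 and 0.066 m and angle between the x axis of fuse3 and the z axis of pocket4, either way round below 0.45 rad)) and ((horizontal distance between fuse4 and pocket0 below 0.022 m and z of fuse4 in the frame of pocket0 between 0.045 and 0.066 m and angle between the x axis of fuse4 and the z axis of pocket0, either way round below 0.45 rad) or (horizontal distance between fuse4 and pocket1 below 0.022 m and z of fuse4 in the frame of pocket1 between 0.045 and 0.066 m and angle between the x axis of fuse4 and the z axis of pocket1, either way round below 0.45 rad) or (horizontal distance between fuse4 and pocket2 below 0.022 m and z of fuse4 in the frame of pocket2 between 0.045 and 0.066 m and angle between the x axis of fuse4 and the z axis of pocket2, either way round below 0.45 rad) or (horizontal distance between fuse4 and pocket3 below 0.022 m and z of fuse4 in the frame of pocket3 between 0.045 and 0.066 m and angle between the x axis of fuse4 and the z axis of pocket3, either way round below 0.45 rad) or (horizontal distance between fuse4 and pocket4 below 0.022 m and z of fuse4 in the frame of pocket4 between 0.045 and 0.066 m and angle between the x axis of fuse4 and the z axis of pocket4, either way round below 0.45 rad))), for 0.2 s.
4. the red knob is pushed home (under 4 mm) (value of joint knob below 0.004 m), for 0.2 s.
At the end, for the whole second after the job is handed in: every fuse present stands at rest in a pocket (centre within 22 mm of the pocket's centre, 45 to 66 mm above its floor, leaning at most 0.45 rad), the drum is at the test stop (over 1.48 rad) and the knob is home (under 4 mm) (all of step 2 and value of joint knob below 0.004 m and value of joint drum above 1.48 rad); the robot touches nothing.
It fails at once if the tape roll is moved more than 6 cm (distance of tape from where it was at the start of the episode above 0.06 m).
It fails at once if the multimeter is moved more than 6 cm (distance of meter from where it was at the start of the episode above 0.06 m).
It fails at once if the screwdriver is moved more than 6 cm (distance of screwdriver from where it was at the start of the episode above 0.06 m).
Of fuse0, fuse1, fuse2, fuse3, fuse4 only 3 to 5 are there at a start; the rules pass over those that are not, and their reading is None.
At some moment in a run one of fuse0, fuse1, fuse2, fuse3, fuse4 may be knocked a few centimetres aside while the robot is not near it.
Once in a run the grip may slacken for a moment while it holds something.
It also fails if it takes over 210 s, if anything falls off the work surface, if the arm or the gripper's body presses on something with over 40 N, if the wrist force passes 120 N, or if a joint passes its speed limit or range.

## Working session

There is one attempt and no reset: what is moved stays moved. The work goes in short steps, Python scripts to look and compute and a shell command to move; the robot and the scene stay as the last step left them, time stands still between calls to the robot, and variables do not carry over. Pictures are saved under pics/ and viewed, at most 14 in all, crops included, and the job is handed in when it is done.

```bash
ls; mkdir -p pics
python3 - <<'E'
from cell import ctrl
import cv2,numpy as np
np.set_printoptions(precision=4,suppress=True)
for n in("scene","top"):
    c=ctrl.calibration(n);print(n,c["K"],c["cam_to_world"])
    cv2.imwrite(f"pics/{n}0.png",ctrl.read_camera(n)[:,:,::-1])
s=ctrl.read_state();print(s)
E
```

```text
pics
scene [[517.6249   0.     308.8199]
 [  0.     517.6249 234.9456]
 [  0.       0.       1.    ]] [[   0.1599    0.6858   -0.71   1487.4504]
 [   0.9871   -0.11      0.116   -42.2966]
 [   0.0015   -0.7194   -0.6946 1029.0538]
 [   0.        0.        0.        1.    ]]
top [[618.6815   0.     318.7638]
 [  0.     618.6815 241.068 ]
 [  0.       0.       1.    ]] [[   0.0068   -0.9848    0.1733  279.3014]
 [  -1.       -0.0054    0.0082   98.1283]
 [  -0.0071   -0.1733   -0.9848 1515.8474]
 [   0.        0.        0.        1.    ]]
{'time': 0.1, 'joints': array([-75.9342,  21.8377,  74.3774,  -0.0008,  83.8582, -12.3341]), 'joint_vel': array([ 0.0413, -0.0132, -0.1406, -0.016 , -0.013 ,  0.051 ]), 'joint_torque': array([  0.0038, -44.922 , -23.1658,  -0.0001,   0.0036,   0.    ]), 'tool_pos': array([ 244.4953, -492.3899,  230.7858]), 'ee_rot': array([[ 0.8957,  0.4446, -0.0003],
       [ 0.4446, -0.8957,  0.0012],
       [ 0.0003, -0.0013, -1.    ]]), 'wrist_force': array([-0.0667,  0.2687,  0.0574]), 'ft_torque': array([ 0.0185,  0.039 , -0.0058]), 'grasp_force': 0.0, 'width': 85.44888826619155}
```

View pics/top0.png

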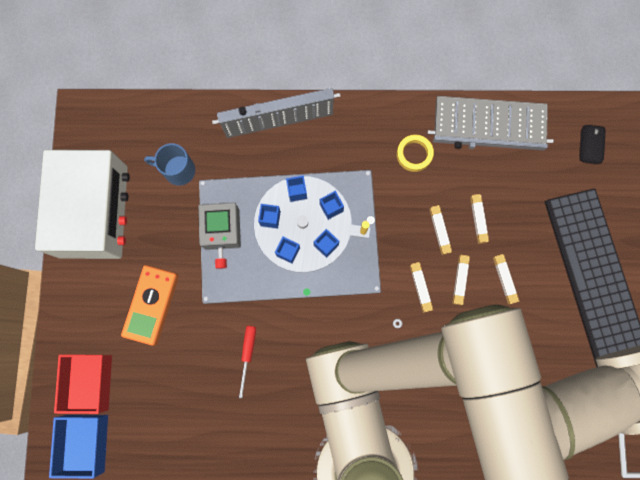

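View pics/scene0.png

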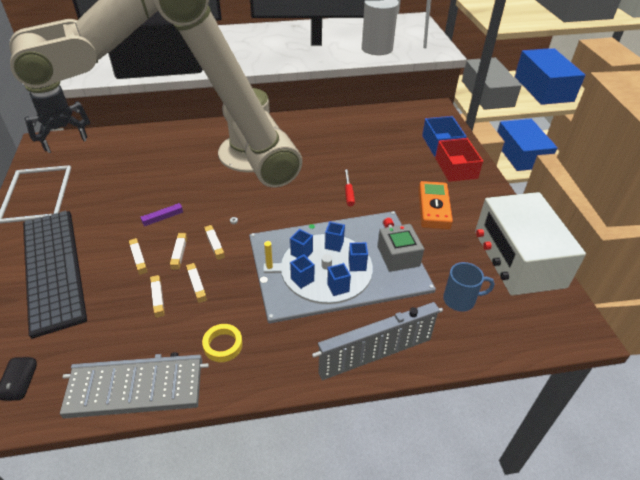

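```bash
cat > h.py <<'E'
from cell import ctrl
import cv2,numpy as np
np.set_printoptions(precision=1,suppress=True)
CAL={n:ctrl.calibration(n) for n in("scene","top")}
def ray(n,uv):
    c=CAL[n];M=np.array(c["cam_to_world"]);d=np.linalg.inv(c["K"])@np.array([uv[0],uv[1],1.])
    return M[:3,3],M[:3,:3]@d
def plane(n,uv,z):
    o,d=ray(n,uv);return o+d*(z-o[2])/d[2]
def tri(a,b):
    (o1,d1),(o2,d2)=ray("scene",a),ray("top",b)
    t=np.linalg.lstsq(np.c_[d1,-d2],o2-o1,rcond=None)[0]
    p,q=o1+d1*t[0],o2+d2*t[1];return (p+q)/2,np.linalg.norm(p-q)
def proj(n,p):
    c=CAL[n];M=np.linalg.inv(c["cam_to_world"]);q=c["K"]@(M[:3,:3]@np.asarray(p,float)+M[:3,3]);return q[:2]/q[2]
def blobs(m,lo,hi):
    cs,_=cv2.findContours(m.astype(np.uint8),cv2.RETR_EXTERNAL,cv2.CHAIN_APPROX_NONE)
    return [c for c in cs if lo<cv2.contourArea(c)<hi]
def cen(c):
    m=cv2.moments(c);return np.array([m["m10"],m["m01"]])/m["m00"]
def hsv(im): return cv2.cvtColor(im,cv2.COLOR_RGB2HSV).astype(int)
def masks(im):
    h=hsv(im);H,S,V=h[...,0],h[...,1],h[...,2]
    return dict(white=(V>195)&(S<45),brass=(H>12)&(H<28)&(S>90)&(V>140),red=((H<6)|(H>174))&(S>150)&(V>90),
      blue=(H>105)&(H<125)&(S>150)&(V>40),yellow=(H>22)&(H<34)&(S>150)&(V>110),green=(H>50)&(H<75)&(S>120)&(V>80))
E
python3 - <<'E'
from h import *
for n in("scene","top"):
    im=cv2.imread(f"pics/{n}0.png")[:,:,::-1].copy()
    for k,m in masks(im).items():
        print(n,k,[(cen(c).round(1).tolist(),cv2.contourArea(c)) for c in blobs(m,12,1500)])
E
```

```text
scene white [([156.3, 293.0], 190.5), ([263.5, 279.2], 31.0), ([195.4, 279.8], 168.5), ([136.7, 253.2], 147.5), ([177.9, 248.1], 147.5), ([213.5, 239.3], 133.5), ([7.9, 194.2], 83.0), ([61.9, 189.2], 82.5), ([231.3, 157.9], 236.0), ([283.1, 140.4], 96.0), ([114.1, 77.5], 1294.0), ([38.7, 39.4], 326.5), ([382.7, 3.2], 153.5)]
scene brass [([221.9, 341.4], 1144.0), ([157.9, 308.5], 55.0), ([619.0, 303.4], 218.0), ([200.3, 293.7], 48.5), ([154.5, 278.0], 44.0), ([190.5, 266.0], 40.0), ([140.6, 265.8], 41.0), ([174.6, 261.6], 45.5), ([218.8, 251.2], 36.0), ([268.2, 255.3], 117.0), ([133.0, 240.7], 35.0), ([181.4, 235.1], 32.0), ([208.2, 227.5], 30.5), ([435.5, 201.0], 913.0), ([485.6, 133.0], 440.5), ([569.6, 116.0], 33.0), ([463.2, 116.3], 20.5), ([622.7, 87.7], 1246.0), ([611.8, 51.6], 916.5)]
scene red [([486.7, 245.2], 37.0), ([479.6, 232.6], 34.5), ([387.7, 221.5], 40.0), ([349.4, 194.6], 156.5)]
scene blue [([338.5, 278.8], 475.5), ([357.9, 255.8], 399.5), ([301.6, 258.0], 912.0), ([334.3, 235.9], 381.5), ([440.7, 130.4], 769.5)]
scene yellow [([222.0, 342.0], 1122.0), ([268.2, 253
[... 348 characters left out ...]
7], 17.0), ([370.4, 219.3], 40.0), ([440.6, 228.9], 263.0), ([479.8, 217.5], 261.5)]
top brass [([426.7, 307.0], 75.5), ([458.1, 299.8], 78.5), ([512.3, 298.7], 81.5), ([415.4, 266.5], 74.0), ([499.1, 258.7], 81.0), ([464.0, 258.7], 71.5), ([445.6, 249.0], 75.5), ([482.6, 238.0], 78.5), ([363.3, 230.1], 27.5), ([435.0, 209.5], 70.5), ([475.9, 197.9], 71.0), ([414.7, 152.5], 1051.5)]
top red [([248.2, 343.0], 346.0), ([220.4, 263.0], 71.0), ([121.2, 240.3], 51.0), ([122.5, 220.2], 49.0)]
top blue [([77.4, 446.5], 1321.5), ([286.9, 249.2], 331.5), ([325.9, 242.3], 340.0), ([268.7, 215.3], 349.0), ([331.4, 204.5], 351.5), ([296.4, 187.9], 328.0)]
top yellow []
top green [([306.3, 291.5], 20.5)]
```

Run:
```python
from h import *
F=[((156.3,293),(479.8,217.5)),((195.4,279.8),(440.6,228.9)),((136.7,253.2),(506.3,278.4)),((177.9,248.1),(461.3,279.2)),((213.5,239.3),(421.3,286.5))]
for a,b in F: print("fuse tri",*tri(a,b),"top@22",plane("top",b,22))
B=[((157.9,308.5),(475.9,197.9)),((154.5,278),(482.6,238)),((200.3,293.7),(435,209.5)),((190.5,266),(445.6,249)),((140.6,265.8),(499.1,258.7)),((133,240.7),(512.3,298.7)),((174.6,261.6),(464,258.7)),((181.4,235.1),(458.1,299.8)),((218.8,251.2),(415.4,266.5)),((208.2,227.5),(426.7,307))]
for a,b in B: print("cap tri",*tri(a,b),plane("top",b,22))
print("knob",*tri((387.7,221.5),(220.4,263)))
im=cv2.imread("pics/top0.png")[165:310,190:390];cv2.imwrite("pics/c1.png",cv2.resize(im,None,fx=4,fy=4,interpolation=cv2.INTER_CUBIC))
im=cv2.imread("pics/scene0.png")[205:325,240:440];cv2.imwrite("pics/c2.png",cv2.resize(im,None,fx=4,fy=4,interpolation=cv2.INTER_CUBIC))
```

```text
fuse tri [ 603.5 -285.8   21. ] 0.5179280673355371 top@22 [ 603.3 -285.8   22. ]
fuse tri [ 574.4 -188.7   20.6] 0.32871984500509954 top@22 [ 574.2 -188.6   22. ]
fuse tri [ 453.1 -344.7   20.6] 0.27649604848479237 top@22 [ 452.9 -344.1   22. ]
fuse tri [ 450.5 -235.5   20.1] 0.36477668095187205 top@22 [ 450.3 -235.3   22. ]
fuse tri [ 432.1 -138.3   20.8] 0.0928464093844867 top@22 [ 432.  -138.1   22. ]
cap tri [ 653.4 -279.    20.1] 0.9105932315679883 [ 652.9 -278.1   22. ]
cap tri [ 552.2 -291.8   21.1] 1.5768439896919737 [ 552.  -290.7   22. ]
cap tri [ 623.2 -176.5   20.8] 0.2316716677749387 [ 622.9 -176.1   22. ]
cap tri [ 524.3 -200.3   21.1] 1.385207997992091 [ 524.2 -199.4   22. ]
cap tri [ 501.4 -330.4   19.6] 1.8410371424056151 [ 501.  -328.8   22. ]
cap tri [ 403.9 -357.2   22. ] 1.7921336892445063 [ 403.9 -356.3   22. ]
cap tri [ 500.7 -243.4   20.5] 0.8965079118664292 [ 500.5 -243.5   22. ]
cap tri [ 400.6 -226.4   20.4] 0.30762782603621713 [ 400.4 -225.9   22. ]
cap tri [ 480.8 -125.2   20.7] 0.30948745156642804 [ 480.7 -124.9   22. ]
cap tri [ 382.7 -150.8   21.8] 1.548544040370373 [ 382.7 -150.    22. ]
knob [480.9 343.2  62.2] 0.25991072935832193
```

View pics/c1.png

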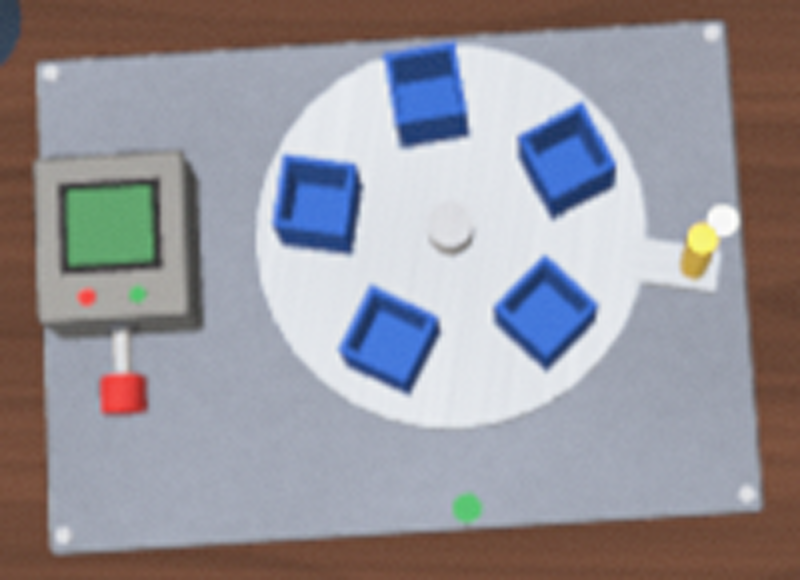

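View pics/c2.png

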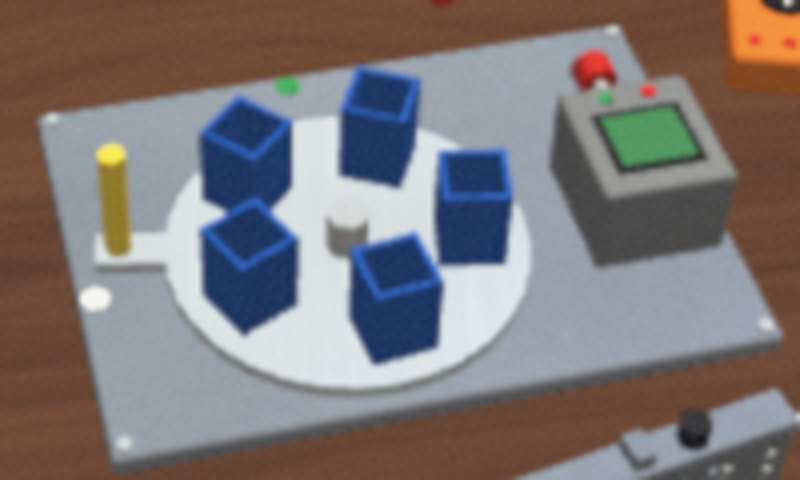

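Run:
```python
from h import *
S=lambda p:(p[0]/4+240,p[1]/4+205)
T=lambda p:(p[0]/4+190,p[1]/4+165)
sc=[plane("top",T(p),16) for p in[(50,72),(712,33),(747,494),(63,536)]]
print("screws",*sc)
y1=sc[0]-sc[1];y2=sc[3]-sc[2];x1=sc[1]-sc[2];x2=sc[0]-sc[3]
print("yaw",[np.degrees(np.arctan2(-v[0],v[1])) for v in(y1,y2)],[np.degrees(np.arctan2(v[1],v[0])) for v in (x1,x2)])
ax=plane("top",T((452,235)),28);print("axis disc top",ax)
R=[[(240,97),(202,134),(253,158),(291,120)],[(363,68),(343,104),(409,119),(419,82)],[(438,151),(508,151),(512,197),(441,193)],[(353,249),(414,234),(441,280),(380,297)],[(254,199),(202,235),(246,266),(298,240)]]
C=[]
for r in R:
    P=np.array([plane("scene",S(p),91) for p in r]);c=P.mean(0);C.append(c)
    print("pocket",c,np.linalg.norm(P[0]-P[1]),np.linalg.norm(P[1]-P[2]))
C=np.array(C);m=C.mean(0);print("mean",m)
for c in C:print(np.linalg.norm(c-m),np.degrees(np.arctan2(*(c-m)[1::-1])))
print("post",*tri(S((111,154)),T((703,237))), "white",plane("top",T((722,220)),16),"green",plane("top",T((467,508)),16))
p=tri(S((111,154)),T((703,237)))[0]
for n,q in(("post",p),("white",plane("top",T((722,220)),16)),("green",plane("top",T((467,508)),16))):
    for a in(ax,m):print(n,np.hypot(*(q-a)[:2]),np.degrees(np.arctan2(*(q-a)[1::-1])))
print("knob crop",*tri(S((592,70)),T((124,392))))
```

```text
screws [689.4 403.   16. ] [716.6 -11.8  16. ] [427.1 -31.   16. ] [399.1 383.6  16. ]
yaw [np.float64(3.759067795241187), np.float64(3.866901607548018)] [np.float64(3.7923497760175073), np.float64(3.8092597003434365)]
axis disc top [584.1 149.4  28. ]
pocket [532.3  94.8  91. ] 42.484389527500426 39.77470004800298
pocket [514.8 189.1  91. ] 37.78280015053726 45.0187790834336
pocket [596.5 231.8  91. ] 44.973949814585644 40.96870050884741
pocket [665.6 167.2  91. ] 40.00846874150318 40.49537244185355
pocket [626.9  82.7  91. ] 44.289885833082984 37.500898055593005
mean [587.2 153.1  91. ]
80.0609453981386 -133.3089320762184
80.85228015765418 153.59104252053172
79.22013171829688 83.25850963846162
79.62469826350801 10.172595332175547
80.83563946418802 -60.61961385234046
post [566.1   2.8 114.1] 2.7144725671282885 white [596.9 -17.1  16. ] green [417.6 138.9  16. ]
post 147.7265109921657 -96.96686265844905
post 151.77279103608583 -97.99371142236231
white 167.0634474393213 -85.60060963216677
white 170.50552788154965 -86.76310158860315
green 166.82721404751214 -176.3645147491309
green 170.27569737236476 -175.20260730570683
knob crop [481.6 343.2  58.9] 1.6188290179065752
```

```bash
cat > d.py <<'E'
import sys
from h import *
# usage: d.py x y z [yaw of tool x, deg] : units to go (20 mm / 0.08 rad); with yaw, shifts are in the axes after the turn
s=ctrl.read_state();R=np.array(s["ee_rot"]);p=s["tool_pos"]
yaw=np.degrees(np.arctan2(R[1,0],R[0,0]))
a=[float(v) for v in sys.argv[1:]]
print("t",round(s["time"],1),"pos",p,"yaw",round(yaw,1),"w",round(s["width"],1),"gf",round(s["grasp_force"],1),"F",s["wrist_force"],"tilt",R[:2,2].round(3))
if a:
    if len(a)>3:
        turn=-np.radians((a[3]-yaw+90)%180-90);c,q=np.cos(np.radians(yaw)-turn),np.sin(np.radians(yaw)-turn)
        R=np.array([[c,q,0],[q,-c,0],[0,0,-1]]);print("turn units",(turn/.08).round(2))
    print("shift units",((R.T@(np.array(a[:3])-p))/20).round(2))
E
python3 -m crank '[[[0,0,0,1,1],[0,0,0,1,1],[0,0,0,1,1],[0,0,0,1,1],[0,0,0,0.93,1]]]' && python3 d.py 482 343 231 3.8
```

```text
time: 0.52
tool_pos: [244.5, -492.5, 230.9]
ee_rot: [[0.998, 0.062, -0.0], [0.062, -0.998, 0.001], [-0.0, -0.001, -1.0]]
wrist_force: [0.5, 0.1, -0.2]
width: 85.2
grasp_force: 0.0
t 0.5 pos [ 244.5 -492.5  230.9] yaw 3.6 w 85.2 gf 0.0 F [ 0.5  0.1 -0.2] tilt [-0.  0.]
turn units -0.05
shift units [ 14.6 -40.9  -0. ]
```

```bash
python3 -m crank '[[[0.36,-1,0,0,1],[0.36,-1,0,0,1],[0.36,-1,0,0,1],[0.36,-1,0,0,1],[0.36,-1,0,0,1],[0.36,-1,0,0,1],[0.36,-1,0,0,1],[0.36,-1,0,0,1]]]' >/dev/null
python3 -m crank '[[[0.36,-1,0,0,1],[0.36,-1,0,0,1],[0.36,-1,0,0,1],[0.36,-1,0,0,1],[0.36,-1,0,0,1],[0.36,-1,0,0,1],[0.36,-1,0,0,1],[0.36,-1,0,0,1]]]' >/dev/null
python3 -m crank '[[[0.36,-1,0,0,1],[0.36,-1,0,0,1],[0.36,-1,0,0,1],[0.36,-1,0,0,1],[0.36,-1,0,0,1],[0.36,-1,0,0,1],[0.36,-1,0,0,1],[0.36,-1,0,0,1]]]' >/dev/null
python3 -m crank '[[[0.36,-1,0,0,1],[0.36,-1,0,0,1],[0.36,-1,0,0,1],[0.36,-1,0,0,1],[0.36,-1,0,0,1],[0.36,-1,0,0,1],[0.36,-1,0,0,1],[0.36,-1,0,0,1]]]' >/dev/null
python3 -m crank '[[[0.36,-1,0,0,1],[0.36,-1,0,0,1],[0.36,-1,0,0,0.2],[0.36,-1,0,0,0.2],[0.36,-1,0,0,0.2],[0.36,-1,0,0,0.2],[0.36,-1,0,0,0.2],[0.36,-1,0,0,0.2]]]' >/dev/null
python3 d.py 482 343 38 3.8
```

```text
t 3.9 pos [478.8 325.8 230.9] yaw 3.8 w 51.2 gf 0.0 F [-0.  -0.4  0.2] tilt [-0. -0.]
turn units 0.0
shift units [ 0.2 -0.8  9.6]
```

```bash
python3 -m crank '[[[0.2,-0.8,0,0,0.2],[0,0,1,0,0.2],[0,0,1,0,0.2],[0,0,1,0,0.2],[0,0,1,0,0.2],[0,0,1,0,0.2],[0,0,1,0,0.2],[0,0,0.6,0,0.2]]]' >/dev/null
python3 -m crank '[[[0,0,1,0,0.2],[0,0,1,0,0.2],[0,0,1,0,0.2],[0,0,0,0,0.2],[0,0,0,0,-1],[0,0,0,0,-1],[0,0,0,0,-1],[0,0,0,0,-1]]]' 50
python3 -m crank '[[[0,0,0,0,-1],[0,0,0,0,-1],[0,0,0,0,-1]]]' 
python3 d.py
python3 - <<'E'
from h import *
a=ctrl.read_camera("top")[165:310,190:330];b=ctrl.read_camera("scene")[180:290,330:450]
cv2.imwrite("pics/k1.png",np.hstack([cv2.resize(a,(400,414)),cv2.resize(b,(400,414))])[:,:,::-1])
E
```

```text
time: 5.18
tool_pos: [481.8, 344.6, 40.7]
ee_rot: [[0.998, 0.066, 0.002], [0.066, -0.998, 0.007], [0.003, -0.007, -1.0]]
wrist_force: [-1.5, 19.9, -6.7]
width: 26.4
grasp_force: 50.0
time: 5.43
tool_pos: [481.8, 344.6, 40.6]
ee_rot: [[0.998, 0.066, 0.002], [0.066, -0.998, 0.007], [0.003, -0.007, -1.0]]
wrist_force: [-1.2, 19.3, -6.5]
width: 26.4
grasp_force: 50.0
t 5.4 pos [481.8 344.6  40.6] yaw 3.8 w 26.4 gf 50.0 F [-1.2 19.3 -6.5] tilt [0. 0.]
```

View pics/k1.png

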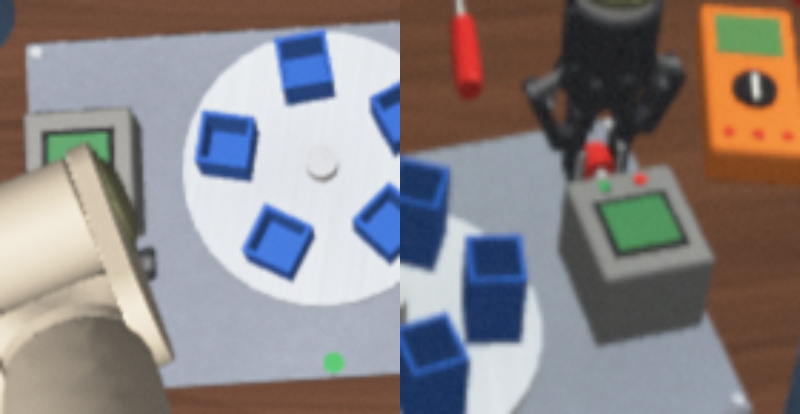

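```bash
python3 -m crank '[[[-0.25,0,0,0,-1],[-0.25,0,0,0,-1],[-0.25,0,0,0,-1],[-0.25,0,0,0,-1],[-0.25,0,0,0,-1],[0,0,0,0,-1]]]'|egrep 'pos|force'
python3 -m crank '[[[-0.1,0,0,0,-1],[-0.1,0,0,0,-1],[0,0,0,0,-1]]]'|egrep 'pos|force'
python3 -m crank '[[[-0.1,0,0,0,-1],[0,0,0,0,-1]]]'|egrep 'pos|force'
```

```text
tool_pos: [457.0, 342.9, 40.7]
wrist_force: [-0.6, 21.0, -9.3]
grasp_force: 50.0
tool_pos: [453.9, 342.7, 40.7]
wrist_force: [2.1, 20.1, -11.2]
grasp_force: 50.0
tool_pos: [453.9, 342.7, 40.8]
wrist_force: [9.5, 21.3, -15.7]
grasp_force: 50.6
```

```bash
python3 -m crank '[[[0.1,0,0,0,0.2],[0,0,0,0,0.2],[0,0,0,0,0.2],[0,0,-1,0,0.2],[0,0,-1,0,0.2],[0,0,-1,0,0.2],[0,0,-1,0,0.2],[0,0,-1,0,0.2]]]' 20|egrep 'pos|force'
python3 -m crank '[[[0,0,-1,0,0.2],[0,0,-1,0,0.2],[0,0,-1,0,0.2],[0,0,-1,0,0.2],[0,0,-1,0,0.2],[0,0,0,-1,0.2],[0,0,0,-1,0.2],[0,0,0,-0.3,0.2]]]'|egrep 'pos|force'
python3 d.py 476.6 -126.6 60 14.4
python3 - <<'E'
from h import *
im=ctrl.read_camera("scene");print("knob",plane("scene",cen(max(blobs(masks(im)["red"][180:260,360:420],15,200),key=cv2.contourArea))+[360,180],60),[plane("scene",p,11) for p in((142,219),(182,208))])
E
```

```text
tool_pos: [452.7, 338.7, 141.1]
wrist_force: [0.4, -0.1, -0.1]
grasp_force: 0.0
tool_pos: [452.6, 338.7, 240.3]
wrist_force: [0.8, -0.0, -0.5]
grasp_force: 0.0
t 7.8 pos [452.6 338.7 240.3] yaw 14.5 w 51.3 gf 0.0 F [ 0.8 -0.  -0.5] tilt [0. 0.]
turn units 0.03
shift units [-4.6 22.8  9. ]
knob [449.  342.4  60. ] [array([ 303.4, -343. ,   11. ]), array([ 272.2, -228.3,   11. ])]
```

```bash
python3 -m crank '[[[-0.2,1,0,0,0.2],[-0.2,1,0,0,0.2],[-0.2,1,0,0,0.2],[-0.2,1,0,0,0.2],[-0.2,1,0,0,0.2],[-0.2,1,0,0,0.2],[-0.2,1,0,0,0.2],[-0.2,1,0,0,0.2]]]' >/dev/null
python3 -m crank '[[[-0.2,1,0,0,0.2],[-0.2,1,0,0,0.2],[-0.2,1,0,0,0.2],[-0.2,1,0,0,0.2],[-0.2,1,0,0,0.2],[-0.2,1,0,0,0.2],[-0.2,1,0,0,0.2],[-0.2,1,0,0,0.2]]]' >/dev/null
python3 -m crank '[[[-0.2,1,0,0,0.2],[-0.2,1,0,0,0.2],[-0.2,1,0,0,0.2],[-0.2,1,0,0,0.2],[-0.2,1,0,0,0.2],[-0.2,1,0,0,0.2],[-0.2,0.8,0,0,0.2],[0,0,1,0,0.2]]]' >/dev/null
python3 -m crank '[[[0,0,1,0,0],[0,0,1,0,0],[0,0,1,0,0],[0,0,1,0,0],[0,0,1,0,0],[0,0,1,0,0],[0,0,1,0,0],[0,0,0,0,0]]]' >/dev/null
python3 d.py 476.6 -126.6 2 14.4
python3 - <<'E'
from h import *
a=ctrl.read_camera("scene")[200:320,120:270]
cv2.imwrite("pics/f1.png",cv2.resize(a,(750,600))[:,:,::-1])
im=ctrl.read_camera("top")
print([(plane("top",cen(c),22)) for c in blobs(masks(im)["white"][200:320,400:540],150,400) for c in [c+[400,200]]])
E
```

```text
t 10.5 pos [ 475.  -124.8   76.6] yaw 14.2 w 42.4 gf 0.0 F [-0.3 -0.3 -0.2] tilt [-0.  0.]
turn units -0.04
shift units [0.1 0.1 3.7]
[array([ 412.3, -218.3,   22. ]), array([ 453.1, -344.1,   22. ]), array([ 603.2, -285.9,   22. ])]
```

View pics/f1.png

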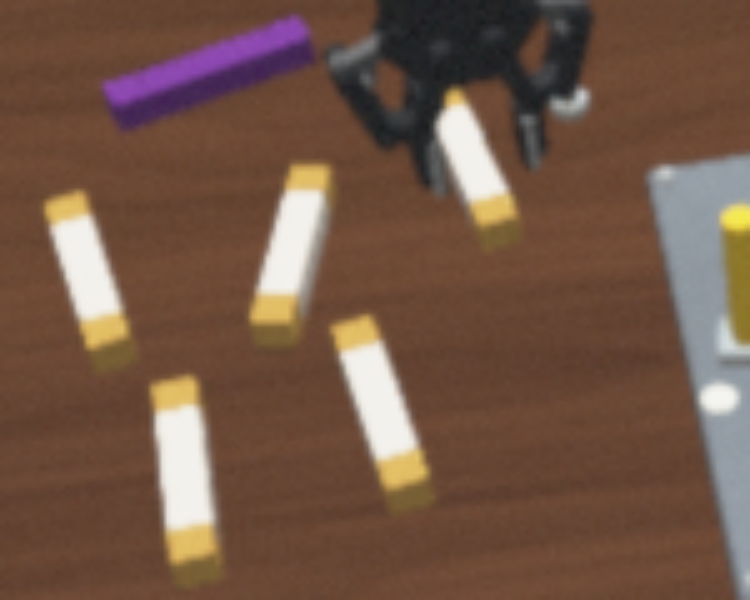

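```bash
python3 -m crank '[[[0.1,0.1,1,0,0],[0,0,1,0,0],[0,0,1,0,0],[0,0,0.5,0,0],[0,0,0.2,0,0],[0,0,0,0,0]]]' 20 |egrep 'pos|force|width'
python3 -m crank '[[[0,0,0,0,-1],[0,0,0,0,-1],[0,0,0,0,-1],[0,0,0,0,-1],[0,0,0,0,-1]]]' |egrep 'pos|force|width'
python3 -m crank '[[[0,0,-0.5,0,-1],[0,0,-0.5,0,-1],[0,0,-0.5,0,-1],[0,0,-1,0,-1],[0,0,-1,0,-1],[0,0,-1,0,-1],[0,0,-1,0,-1],[0,0,-1,0,-1]]]' |egrep 'pos|force|width'
python3 d.py
python3 - <<'E'
from h import *
a=ctrl.read_camera("scene")[170:290,150:300]
cv2.imwrite("pics/f2.png",cv2.resize(a,(750,600))[:,:,::-1])
E
```

```text
tool_pos: [479.5, -127.2, 5.8]
wrist_force: [0.5, 0.6, -0.3]
width: 42.5
grasp_force: 0.0
tool_pos: [479.3, -127.1, 5.7]
wrist_force: [1.0, -0.0, -0.1]
width: 0.2
grasp_force: 0.0
tool_pos: [478.9, -126.9, 136.5]
wrist_force: [0.3, 0.1, -0.7]
width: 0.1
grasp_force: 0.0
t 12.2 pos [ 478.9 -126.9  136.5] yaw 14.3 w 0.1 gf 0.0 F [ 0.3  0.1 -0.7] tilt [-0. -0.]
```

View pics/f2.png

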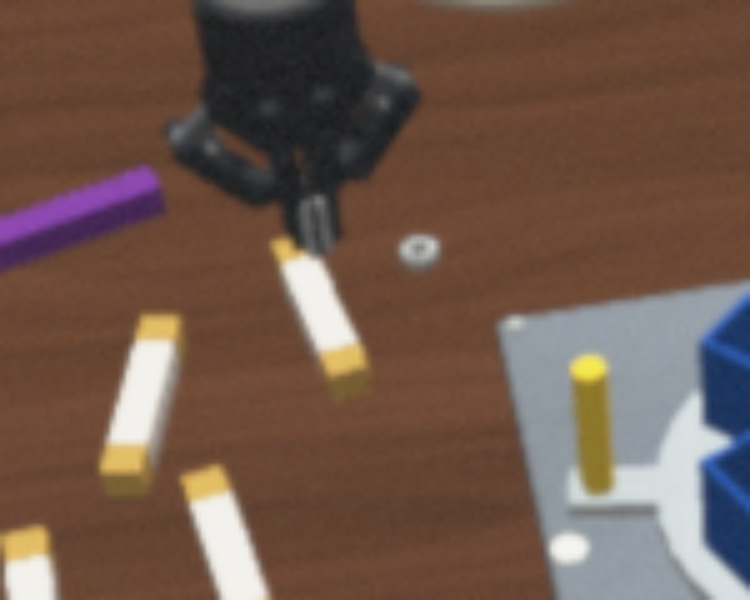

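```bash
cat > fz.py <<'E'
from h import *
# fuse centres and directions from each view: white blob and brass caps on the plane z=20
for n in("scene","top"):
    im=ctrl.read_camera(n);m=masks(im);r=np.zeros(im.shape[:2],np.uint8)
    if n=="scene": r[215:330,110:270]=1
    else: r[180:330,400:540]=1
    W=[plane(n,cen(c),20.5) for c in blobs(m["white"]&(r>0),60,400)]
    B=[plane(n,cen(c),20.5) for c in blobs(m["brass"]&(r>0),12,120)]
    for w in W:
        q=[b for b in B if 35<np.linalg.norm(b-w)<62]
        v=q[0]-q[1] if len(q)==2 else (q[0]-w if q else np.zeros(3)); v=v*(1 if v[0]>0 else -1)
        print(n,w[:2],"caps",len(q),"len",np.linalg.norm(v).round(1),"yaw",np.degrees(np.arctan2(v[1],v[0])).round(1))
E
python3 fz.py
```

```text
scene [ 603.3 -285.9] caps 2 len 102.6 yaw 7.4
scene [ 574.2 -188.8] caps 2 len 102.3 yaw 13.6
scene [ 452.9 -344.9] caps 2 len 103.0 yaw 15.3
scene [ 450.6 -235.3] caps 2 len 101.4 yaw -9.2
scene [ 394.6 -138. ] caps 2 len 102.4 yaw 17.3
top [ 405.1 -221.4] caps 0 len 0.0 yaw -180.0
top [ 443.2 -213.4] caps 1 len 50.7 yaw 25.4
top [ 453.3 -344.5] caps 2 len 101.0 yaw 15.9
top [ 486.5 -109.8] caps 0 len 0.0 yaw -180.0
top [ 605.6 -286.3] caps 1 len 48.3 yaw 9.4
```

```bash
python3 -m crank '[[[0,0,0,0,0],[0,0,0,0,0],[0,0,0,0,0],[0,0,0,0,0]]]' >/dev/null; python3 d.py 438.5 -124.3 3 17.3
```

```text
t 12.7 pos [ 478.9 -126.9  134.6] yaw 14.3 w 42.6 gf 0.0 F [0.2 0.4 0.8] tilt [-0.  0.]
turn units -0.64
shift units [-1.9 -0.7  6.6]
```

```bash
python3 -m crank '[[[0,0,0,-0.64,0],[-0.95,-0.35,0,0,0],[-0.95,-0.35,1,0,0],[0,0,1,0,0],[0,0,1,0,0],[0,0,1,0,0],[0,0,1,0,0],[0,0,1,0,0]]]' 20 >/dev/null
python3 -m crank '[[[0,0,0.5,0,0],[0,0,0.1,0,0],[0,0,0,0,0],[0,0,0,0,-1],[0,0,0,0,-1],[0,0,0,0,-1],[0,0,0,0,-1]]]' |egrep 'pos|force|width'
python3 -m crank '[[[0,0,-0.5,0,-1],[0,0,-0.5,0,-1],[0,0,-0.5,0,-1],[0,0,-1,0,-1],[0,0,-1,0,-1],[0,0,-1,0,-1],[0,0,-1,0,-1],[0,0,-1,0,-1]]]' |egrep 'pos|force|width'
python3 d.py
python3 - <<'E'
from h import *
a=ctrl.read_camera("scene")[170:290,150:300]
cv2.imwrite("pics/f3.png",cv2.resize(a,(750,600))[:,:,::-1])
E
```

```text
tool_pos: [439.1, -125.1, 4.1]
wrist_force: [-0.6, 0.1, 5.9]
width: 21.5
grasp_force: 20.2
tool_pos: [438.4, -124.7, 134.5]
wrist_force: [0.4, -0.0, -2.1]
width: 21.4
grasp_force: 19.8
t 14.6 pos [ 438.4 -124.7  134.5] yaw 17.3 w 21.4 gf 19.8 F [ 0.4 -0.  -2.1] tilt [0. 0.]
```

View pics/f3.png

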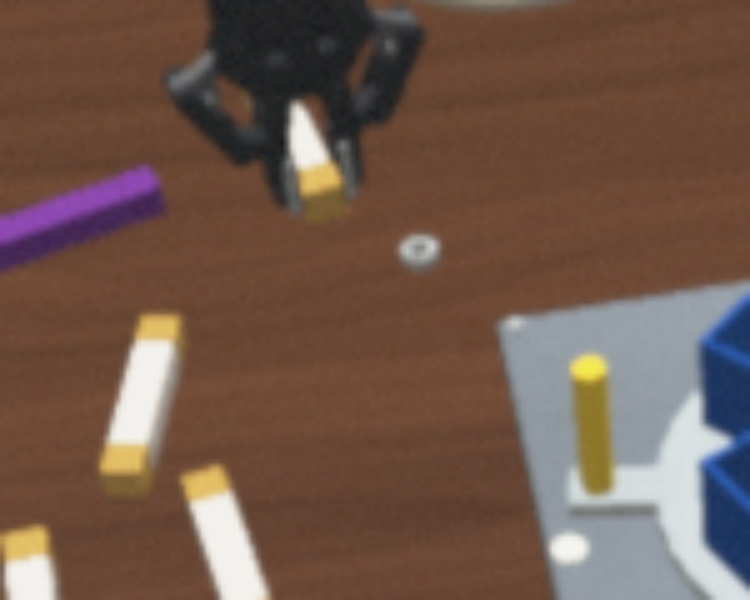

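```bash
python3 -m crank '[[[0,0,0.9,0,-1],[0,0,0.3,0,-1],[0,0,0,0,-1]]]' |egrep 'pos|force|width'
for v in 1; do :; done
python3 -m crank '[[[0,0,0,0,-0.5],[0,0,0,0,-0.5],[0,0,0,0,-0.5]]]' |egrep 'force|width'
python3 -m crank '[[[0,0,0,0,-0.49],[0,0,0,0,-0.49],[0,0,0,0,-0.49]]]' |egrep 'force|width'
python3 -c "
from h import *
print(ctrl.read_state()['ft_torque'])
a=ctrl.read_camera('scene')[170:290,150:300]
cv2.imwrite('pics/f4.png',cv2.resize(a,(600,480))[:,:,::-1])
m=masks(ctrl.read_camera('scene'))
print([(cen(c).round(),cv2.contourArea(c)) for k in('brass','white') for c in blobs(m[k][190:260,190:235],4,900)])"
```

```text
tool_pos: [437.7, -124.3, 108.0]
wrist_force: [-0.6, 0.1, -1.9]
width: 21.9
grasp_force: 19.8
wrist_force: [-0.4, 0.4, -1.4]
width: 21.4
grasp_force: 19.8
wrist_force: [-0.6, -0.4, -1.2]
width: 21.6
grasp_force: 12.3
[ 0.  -0.1 -0. ]
[(array([25., 23.]), 34.0), (array([22., 15.]), 44.0)]
```

```bash
cat > q.py <<'E'
from h import *
s=ctrl.read_state();im=ctrl.read_camera("scene");m=masks(im)
p=proj("scene",s["tool_pos"]).astype(int);y0,x0=max(p[1]-45,0),max(p[0]-30,0);sl=np.s_[y0:p[1]+75,x0:p[0]+30]
print("w %.2f gf %.1f z %.1f Fz %.1f"%(s["width"],s["grasp_force"],s["tool_pos"][2],s["wrist_force"][2]),"T",(s["ft_torque"]*1000).round(),"tcp px",p,
 [(k,(cen(c)+[x0,y0]).round().tolist(),cv2.contourArea(c)) for k in("brass","white") for c in blobs(m[k][sl],5,900)])
E
python3 q.py
python3 -m crank '[[[0,0,0,0,-0.487],[0,0,0,0,-0.487],[0,0,0,0,-0.487]]]' |egrep 'force|width'; python3 q.py
python3 -m crank '[[[0,0,0,0,-0.485],[0,0,0,0,-0.485],[0,0,0,0,-0.485]]]' |egrep 'force|width'; python3 q.py
```

```text
w 21.50 gf 12.3 z 109.4 Fz -1.0 T [ 31. -80.  15.] tcp px [214 216] [('brass', [191.0, 266.0], 40.0), ('brass', [215.0, 213.0], 34.0), ('white', [195.0, 280.0], 162.0), ('white', [212.0, 205.0], 44.0)]
wrist_force: [-0.6, -0.7, -1.3]
width: 22.2
grasp_force: 3.3
w 22.20 gf 3.3 z 109.3 Fz -1.3 T [ -4.  17. -47.] tcp px [214 216] [('brass', [190.0, 266.0], 38.5), ('brass', [215.0, 215.0], 58.5), ('white', [195.0, 280.0], 165.0)]
wrist_force: [-0.6, -0.3, -0.3]
width: 22.2
grasp_force: 0.2
w 22.19 gf 0.2 z 109.4 Fz -0.3 T [ 1. 18. 26.] tcp px [214 216] [('brass', [190.0, 266.0], 39.5), ('brass', [215.0, 216.0], 47.0), ('white', [195.0, 280.0], 164.0)]
```

```bash
python3 -m crank '[[[0,0,0,0,-1],[0,0,0,0,-1],[0,0,-1,0,-1],[0,0,-1,0,-1]]]' 25|egrep 'force|width'; python3 q.py
python3 - <<'E'
from h import *
a=ctrl.read_camera("scene")[160:280,150:270]
cv2.imwrite("pics/f5.png",cv2.resize(a,(600,600))[:,:,::-1])
E
```

```text
wrist_force: [0.5, 0.8, -1.1]
width: 21.1
grasp_force: 26.1
w 21.12 gf 26.1 z 149.1 Fz -1.1 T [ 41. -31.  22.] tcp px [212 205] [('brass', [190.0, 266.0], 39.5), ('brass', [184.0, 235.0], 12.5), ('brass', [214.0, 204.0], 47.0), ('white', [194.0, 274.0], 76.0), ('white', [183.0, 241.0], 8.5), ('white', [236.0, 164.0], 37.0), ('white', [226.0, 161.0], 6.5)]
```

View pics/f5.png

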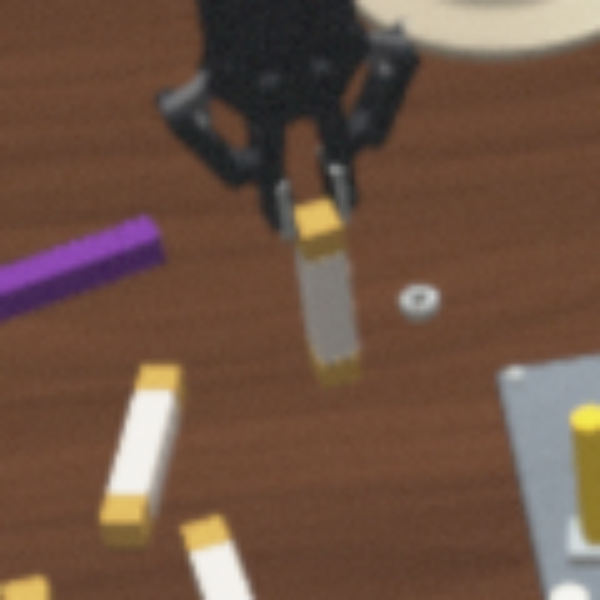

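```bash
python3 - <<'E'
from h import *
s=ctrl.read_state();t=s["tool_pos"]
for z in range(140,180,5): print(z,proj("scene",[t[0],t[1],z]),end=" ")
print(t);c=plane("scene",(217,235.6),t[2]-108);print(c)
E
python3 d.py 664.9 166.7 280 10.6
```

```text
140 [212.7 208.2] 145 [212.5 206.8] 150 [212.2 205.3] 155 [212.  203.8] 160 [211.8 202.4] 165 [211.5 200.9] 170 [211.3 199.4] 175 [211.  197.9] [ 439.7 -125.5  151.5]
[ 442.8 -126.2   43.5]
t 16.6 pos [ 439.7 -125.5  151.5] yaw 17.3 w 21.3 gf 26.1 F [-0.1 -0.2 -2.2] tilt [ 0. -0.]
turn units 1.46
shift units [ 13.8 -12.3  -6.4]
```

```bash
python3 -m crank '[[[0,0,-1,0.73,-1],[0,0,-1,0.73,-1],[0,0,-1,0,-1],[0,0,-1,0,-1],[0,0,-1,0,-1],[0,0,-1,0,-1],[0,0,-0.4,0,-1],[0,0,0,0,-1]]]' >/dev/null
python3 -m crank '[[[0.6,-0.5,0,0,-1],[0.9,-0.8,0,0,-1],[0.9,-0.8,0,0,-1],[0.9,-0.8,0,0,-1],[0.9,-0.8,0,0,-1],[0.9,-0.8,0,0,-1],[0.9,-0.8,0,0,-1],[0.9,-0.8,0,0,-1]]]' >/dev/null
python3 -m crank '[[[0.9,-0.8,0,0,-1],[0.9,-0.8,0,0,-1],[0.9,-0.8,0,0,-1],[0.9,-0.8,0,0,-1],[0.9,-0.8,0,0,-1],[0.9,-0.8,0,0,-1],[0.9,-0.8,0,0,-1],[0.6,-0.6,0,0,-1]]]' >/dev/null
python3 d.py 664.9 166.7 280 10.6
python3 q.py
python3 - <<'E'
from h import *
a=ctrl.read_camera("scene")[150:310,270:430]
b=ctrl.read_camera("top")[120:280,220:380]
cv2.imwrite("pics/f6.png",np.hstack([cv2.resize(a,(400,400)),cv2.resize(b,(400,400))])[:,:,::-1])
E
```

```text
t 18.6 pos [665.5 169.2 274.1] yaw 10.6 w 21.1 gf 29.3 F [-0.9 -0.9 -0.3] tilt [-0. -0.]
turn units 0.01
shift units [-0.1  0.1 -0.3]
w 21.14 gf 29.3 z 274.1 Fz -0.3 T [ -4. -17.  -8.] tcp px [343 214] [('brass', [346.0, 214.0], 61.0), ('white', [361.0, 277.0], 341.5), ('white', [324.0, 261.0], 778.5)]
```

View pics/f6.png

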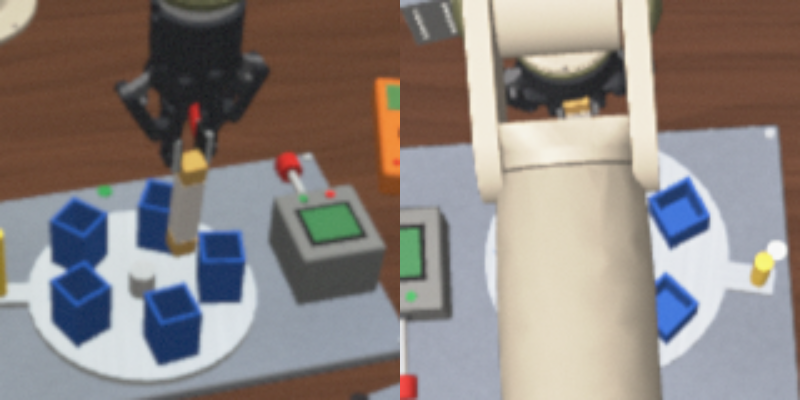

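Run:
```python
from h import *
t=ctrl.read_state()["tool_pos"]
for d in (30,20,10,0,-90,-100,-110,-120): print(d,proj("scene",t+[0,0,d]), proj("scene",t+[11,2,d]))
for d in(-95,-105): print(d,plane("scene",(343,249),t[2]+d)-t)
```

```text
30 [343.9 204.2] [345.9 207.5]
20 [343.7 207.8] [345.6 211. ]
10 [343.4 211.2] [345.4 214.5]
0 [343.2 214.7] [345.2 217.9]
-90 [341.4 243.8] [343.2 247. ]
-100 [341.2 246.8] [343.  250.1]
-110 [341.  249.8] [342.8 253.1]
-120 [340.8 252.8] [342.6 256.1]
-95 [ 12.4   1.5 -95. ]
-105 [   2.9    4.  -105. ]
```

Run:
```python
from h import *
t=ctrl.read_state()["tool_pos"]
for n in("scene","top"):
    im=ctrl.read_camera(n);p=proj(n,t).astype(int);m=masks(im)["brass"];h=hsv(im)
    y0,x0=p[1]-25,p[0]-20
    bb=[(cen(c)+[x0,y0],cv2.boundingRect(c),cv2.contourArea(c)) for c in blobs(m[y0:p[1]+45,x0:p[0]+20],4,300)]
    print(n,p,bb)
    c=bb[0][0]
    for d in(0,5,10,15,20):print(d,plane(n,c,t[2]+d)-t)
    if n=="scene":
        print(h[p[1]-4:p[1]+14,p[0]+3].tolist())
        dark=((h[...,0]>10)&(h[...,0]<30)&(h[...,1]>90))[p[1]+20:p[1]+50,p[0]-12:p[0]+14]
        ys,xs=np.nonzero(dark);print("dark",xs.min()+p[0]-12,xs.max()+p[0]-12,ys.min()+p[1]+20,ys.max()+p[1]+20)
```

```text
scene [343 214] [(array([345.5, 213.7]), (18, 20, 11, 10), 67.5)]
0 [-2.5  5.6  0. ]
5 [3.  4.1 5. ]
10 [ 8.5  2.7 10. ]
15 [13.9  1.3 15. ]
20 [19.4 -0.2 20. ]
[[20, 141, 211], [21, 139, 225], [21, 139, 227], [21, 137, 227], [21, 138, 228], [21, 140, 227], [21, 140, 224], [19, 144, 186], [19, 147, 127], [18, 145, 118], [20, 143, 118], [20, 141, 119], [18, 129, 123], [18, 63, 125], [19, 22, 128], [15, 20, 127], [21, 20, 128], [15, 20, 127]]
dark 336 346 244 251
top [290 162] [(array([291., 162.]), (16, 22, 11, 7), 34.5)]
0 [ 0.1 -0.8 -0. ]
5 [-1.4 -1.1  5. ]
10 [-3.  -1.4 10. ]
15 [-4.5 -1.7 15. ]
20 [-6.1 -1.9 20. ]
```

```bash
python3 -m crank '[[[0.25,0.1,0,0,-1],[0,0,1,0,-1],[0,0,1,0,-1],[0,0,0.8,0,-1],[0,0,0.4,0,-1],[0,0,0,0,-1]]]' |egrep 'pos|force|width'
python3 - <<'E'
from h import *
a=ctrl.read_camera("scene")[190:290,290:410]
cv2.imwrite("pics/f7.png",cv2.resize(a,(720,600),interpolation=cv2.INTER_CUBIC)[:,:,::-1])
E
```

```text
tool_pos: [669.5, 165.8, 211.5]
wrist_force: [-0.7, -0.3, -1.1]
width: 21.0
grasp_force: 29.3
```

View pics/f7.png

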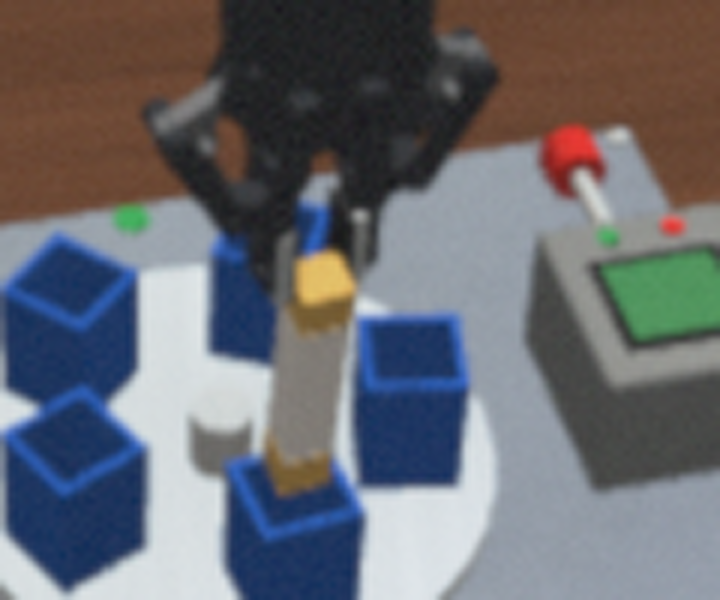

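```bash
python3 -m crank '[[[0.2,0,0,0,-1],[0,0,0.5,0,-1],[0,0,0.5,0,-1],[0,0,0.2,0,-1],[0,0,0,0,-1]]]' |egrep 'pos|force|width'
python3 - <<'E'
from h import *
a=ctrl.read_camera("scene")[190:290,290:410]
cv2.imwrite("pics/f8.png",cv2.resize(a,(720,600),interpolation=cv2.INTER_CUBIC)[:,:,::-1])
E
```

```text
tool_pos: [673.7, 167.3, 188.6]
wrist_force: [0.5, -0.2, -1.5]
width: 20.9
grasp_force: 33.0
```

View pics/f8.png

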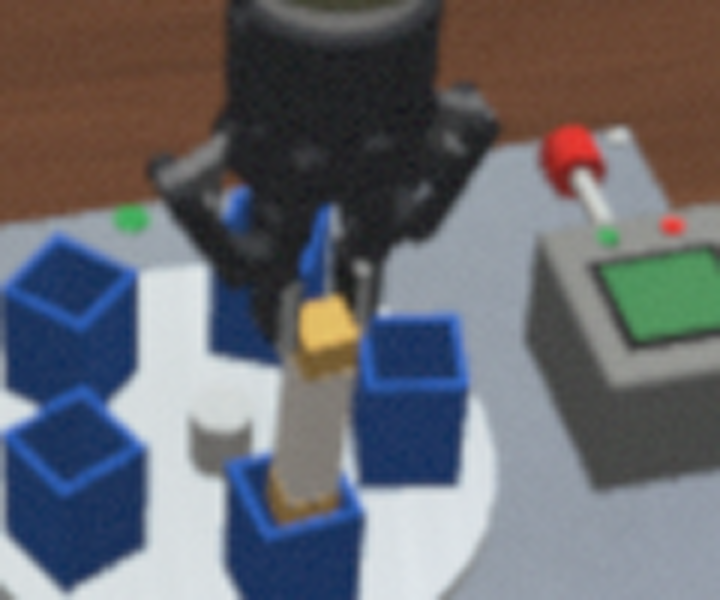

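```bash
python3 -m crank '[[[0,0,0.5,0,-1],[0,0,0.5,0,-1],[0,0,0,0,-1]]]' |egrep 'pos|force'
python3 -m crank '[[[-0.05,0,0.4,0,-1],[-0.05,0,0.3,0,-1],[0,0,0,0,-1]]]' |egrep 'pos|force'
python3 -m crank '[[[0,0,0.2,0,-1],[0,0,0,0,-1]]]' |egrep 'pos|force'
```

```text
tool_pos: [672.8, 167.2, 166.0]
wrist_force: [-1.2, -0.2, -2.7]
grasp_force: 32.9
tool_pos: [671.3, 166.9, 153.5]
wrist_force: [-1.4, -0.4, -2.9]
grasp_force: 32.9
tool_pos: [671.7, 166.9, 150.8]
wrist_force: [-3.4, -0.9, -2.3]
grasp_force: 32.9
```

```bash
python3 -m crank '[[[0,0,0.15,0,-1],[0,0,0,0,-1]]]' |egrep 'pos|force'
python3 -m crank '[[[0,0,0,0,-0.4],[0,0,0,0,-0.3],[0,0,0,0,-0.1],[0,0,0,0,-0.05],[0,0,-1,0,-0.05],[0,0,-1,0,0],[0,0,-1,0,0],[0,0,-1,0,0]]]' 20|egrep 'pos|force|width'
python3 - <<'E'
from h import *
im=ctrl.read_camera("scene")
m=masks(im)["brass"];y0,x0=190,310
print([((cen(c)+[x0,y0]).round(1),cv2.boundingRect(c),cv2.contourArea(c),plane("scene",cen(c)+[x0,y0],151)) for c in blobs(m[y0:290,x0:380],4,400)])
print("expect top",proj("scene",[665,167,151]),proj("scene",[665,167,160]))
E
python3 fz.py; python3 d.py
```

```text
tool_pos: [671.7, 166.9, 148.1]
wrist_force: [-3.9, -1.2, 0.7]
grasp_force: 33.2
tool_pos: [672.2, 166.9, 229.4]
wrist_force: [0.1, -0.1, -0.2]
width: 43.0
grasp_force: 0.0
[(array([338.3, 251.7]), (24, 58, 10, 8), 49.5, array([657.2, 164. , 151. ]))]
expect top [340.2 253.9] [340.4 251.2]
scene [ 603.3 -285.8] caps 2 len 102.8 yaw 7.3
scene [ 574.2 -188.9] caps 2 len 102.3 yaw 13.8
scene [ 452.9 -344.8] caps 2 len 103.5 yaw 15.4
scene [ 450.6 -235.3] caps 2 len 101.6 yaw -9.0
top [ 450.7 -235.7] caps 2 len 101.7 yaw -9.7
top [ 453.4 -344.4] caps 2 len 101.1 yaw 15.9
top [ 574.2 -189. ] caps 2 len 101.7 yaw 13.3
top [ 603.4 -286.4] caps 2 len 101.8 yaw 7.3
t 21.5 pos [672.6 167.  229.8] yaw 10.6 w 42.9 gf 0.0 F [-0.2  1.1 -0.1] tilt [0. 0.]
```

```bash
python3 d.py 618.9 -178.3 3 13.5
```

```text
t 21.5 pos [672.6 167.  229.8] yaw 10.6 w 42.9 gf 0.0 F [-0.2  1.1 -0.1] tilt [0. 0.]
turn units -0.63
shift units [-6.6 16.2 11.3]
```

```bash
python3 -m crank '[[[0,0,0,-0.63,0],[-0.41,1,0,0,0],[-0.41,1,0,0,0],[-0.41,1,0,0,0],[-0.41,1,0,0,0],[-0.41,1,0,0,0],[-0.41,1,0,0,0],[-0.41,1,0,0,0]]]'>/dev/null
python3 -m crank '[[[-0.41,1,0,0,0],[-0.41,1,0,0,0],[-0.41,1,0,0,0],[-0.41,1,0,0,0],[-0.41,1,0,0,0],[-0.41,1,0,0,0],[-0.41,1,0,0,0],[-0.41,1,0,0,0]]]'>/dev/null
python3 -m crank '[[[-0.4,1,0,0,0],[0,0.2,1,0,0],[0,0,1,0,0],[0,0,1,0,0],[0,0,1,0,0],[0,0,1,0,0],[0,0,1,0,0],[0,0,1,0,0]]]' 20 >/dev/null
python3 -m crank '[[[0,0,1,0,0],[0,0,0,0,0]]]'>/dev/null; python3 d.py 618.9 -178.3 3 13.5;  python3 fz.py
```

```text
t 23.6 pos [ 617.7 -177.5   63. ] yaw 13.5 w 42.6 gf 0.0 F [ 0.6 -0.4 -1. ] tilt [-0.  0.]
turn units -0.01
shift units [0.1 0.1 3. ]
scene [ 603.  -285.9] caps 2 len 102.8 yaw 7.5
scene [ 574.2 -188.9] caps 2 len 99.6 yaw 12.6
scene [ 452.7 -345. ] caps 2 len 103.2 yaw 15.4
top [ 464.7 -239.4] caps 1 len 36.5 yaw -13.7
top [ 453.5 -344.5] caps 2 len 101.0 yaw 15.9
top [ 654.4 -163. ] caps 0 len 0.0 yaw -180.0
```

Fuse still in place; grip, lift, slacken to −0.487 to let it swing.

```bash
python3 -m crank '[[[0.1,0.1,1,0,0],[0,0,1,0,0],[0,0,0.9,0,0],[0,0,0.1,0,0],[0,0,0,0,0]]]'|egrep 'pos|force'
python3 -m crank '[[[0,0,0,0,-1],[0,0,0,0,-1],[0,0,0,0,-1],[0,0,0,0,-1]]]' |egrep 'force|width'
python3 -m crank '[[[0,0,-0.5,0,-1],[0,0,-0.5,0,-1],[0,0,-0.5,0,-1],[0,0,-1,0,-1],[0,0,-1,0,-1],[0,0,-1,0,-1],[0,0,-1,0,-1],[0,0,0,0,-0.49]]]' |egrep 'pos|force|width'
python3 -m crank '[[[0,0,0,0,-0.49],[0,0,0,0,-0.489],[0,0,0,0,-0.488],[0,0,0,0,-0.488]]]' |egrep 'force|width'; python3 q.py
python3 -m crank '[[[0,0,0,0,-0.487],[0,0,0,0,-0.487],[0,0,0,0,-0.487]]]' |egrep 'force|width'; python3 q.py
```

```text
tool_pos: [622.6, -180.2, 8.7]
wrist_force: [0.4, -0.4, -0.1]
grasp_force: 0.0
wrist_force: [-0.4, 1.2, 7.0]
width: 21.4
grasp_force: 20.5
tool_pos: [624.1, -180.9, 123.7]
wrist_force: [0.3, -0.7, 0.3]
width: 21.3
grasp_force: 19.7
wrist_force: [-0.7, 0.4, -1.3]
width: 21.8
grasp_force: 3.9
w 21.78 gf 3.9 z 117.2 Fz -1.3 T [ 43. -79.   2.] tcp px [193 267] [('brass', [214.0, 333.0], 45.5), ('brass', [209.0, 331.0], 29.0), ('brass', [194.0, 268.0], 72.5), ('brass', [174.0, 263.0], 17.5), ('brass', [189.0, 252.0], 8.5), ('white', [190.0, 258.0], 55.0), ('white', [176.0, 250.0], 11.0)]
wrist_force: [0.7, -0.7, -0.3]
width: 22.1
grasp_force: 2.3
w 22.06 gf 2.3 z 118.1 Fz -0.3 T [-45.  17. -18.] tcp px [192 267] [('brass', [213.0, 334.0], 43.5), ('brass', [209.0, 331.0], 29.0), ('brass', [193.0, 267.0], 54.5), ('brass', [174.0, 263.0], 21.0), ('white', [176.0, 250.0], 11.0)]
```

```bash
python3 -m crank '[[[0,0,0,0,-1],[0,0,0,0,-1],[0,0,-1,0,-1],[0,0,-1,0,-1],[0,0,-1,0,-1],[0,0,0,0,-1]]]' 30|egrep 'pos|force|width'
cat > hang.py <<'E'
from h import *
s=ctrl.read_state();t=s["tool_pos"]
im=ctrl.read_camera("scene");h=hsv(im);p=proj("scene",t).astype(int)
c=(h[...,0]>11)&(h[...,0]<28)&(h[...,1]>100)
def box(m,y0,y1):
    bs=blobs(m[y0:y1,p[0]-14:p[0]+16],8,300)
    if not bs: return None
    b=max(bs,key=cv2.contourArea);x,y,w,hh=cv2.boundingRect(b);cc=cen(b)
    return cc+[p[0]-14,y0],(x+p[0]-14,y+y0,w,hh)
top=box(c&(h[...,2]>165),p[1]-18,p[1]+16)
for k,(a,b) in dict(dark=(p[1]+20,p[1]+60)).items(): bot=box(c&(h[...,2]>70)&(h[...,2]<165),a,b)
print("t",s["time"],"tcp",t,p,"gf",s["grasp_force"],"top",top,"bot",bot)
for d in(0,5,10,15,20,25):
    print(d,"top off",(plane("scene",top[0],t[2]+d)-t)[:2], "bottom-front off" ,(plane("scene",(bot[0][0],bot[1][1]+bot[1][3]),t[2]+d-120)-t)[:2] if bot else "")
E
python3 hang.py; python3 -c "
from h import *
cv2.imwrite('pics/dbg.png',ctrl.read_camera('scene')[:,:,::-1])"
```

```text
tool_pos: [623.9, -180.7, 182.6]
wrist_force: [0.4, 0.1, 0.3]
width: 21.1
grasp_force: 30.9
t 26.35 tcp [ 623.9 -180.7  182.6] [188 248] gf 30.89747965335846 top (array([188.6, 247.9]), (np.int64(184), np.int64(244), 10, 9)) bot (array([197.6, 285.3]), (np.int64(191), np.int64(281), 13, 9))
0 top off [-3.1  0.7] bottom-front off [22.4  3.3]
5 top off [2.  1.6] bottom-front off [26.8  4. ]
10 top off [7.1 2.4] bottom-front off [31.1  4.7]
15 top off [12.2  3.2] bottom-front off [35.5  5.4]
20 top off [17.4  4. ] bottom-front off [39.8  6.1]
25 top off [22.5  4.8] bottom-front off [44.2  6.8]
```

```bash
python3 -m crank '[[[0,0,-1,1,-1],[0,0,-1,1,-1],[0,0,-1,1,-1],[0,0,-1,1,-1],[0,0,0,0.56,-1],[0,0,0,0,-1]]]'|egrep 'pos|width'; python3 d.py 587 232 262 -7.4
```

```text
tool_pos: [622.5, -180.1, 257.7]
width: 21.0
t 26.9 pos [ 622.5 -180.1  257.7] yaw -7.5 w 21.0 gf 30.9 F [-0.1 -0.2 -1.3] tilt [-0.  0.]
turn units -0.03
shift units [ -4.4 -20.2  -0.2]
```

```bash
python3 -m crank '[[[-0.1,-0.5,0,0,-1],[-0.22,-1,0,0,-1],[-0.22,-1,0,0,-1],[-0.22,-1,0,0,-1],[-0.22,-1,0,0,-1],[-0.22,-1,0,0,-1],[-0.22,-1,0,0,-1],[-0.22,-1,0,0,-1]]]'>/dev/null
python3 -m crank '[[[-0.22,-1,0,0,-1],[-0.22,-1,0,0,-1],[-0.22,-1,0,0,-1],[-0.22,-1,0,0,-1],[-0.22,-1,0,0,-1],[-0.22,-1,0,0,-1],[-0.22,-1,0,0,-1],[-0.22,-1,0,0,-1]]]'>/dev/null
python3 -m crank '[[[-0.22,-1,0,0,-1],[-0.22,-1,0,0,-1],[-0.22,-1,0,0,-1],[-0.22,-1,0,0,-1],[-0.2,-0.7,0,0,-1],[0,0,0,0,-1],[0,0,0,0,-1]]]'>/dev/null
python3 d.py 587 232 215 -7.4; python3 hang.py
```

```text
t 28.9 pos [585.4 232.5 257.4] yaw -7.3 w 20.8 gf 30.9 F [ 0.4 -0.2 -1.5] tilt [-0. -0.]
turn units 0.02
shift units [0.1 0.  2.1]
t 28.8667 tcp [585.4 232.5 257.4] [362 194] gf 30.878130197525024 top (array([363.8, 193.6]), (np.int64(359), np.int64(191), 10, 6)) bot (array([360.6, 232. ]), (np.int64(357), np.int64(230), 8, 5))
0 top off [-3.9  3.3] bottom-front off [11.2  0.8]
5 top off [1.9 1.5] bottom-front off [16.2 -0.8]
10 top off [ 7.8 -0.3] bottom-front off [21.1 -2.3]
15 top off [13.7 -2.1] bottom-front off [26.1 -3.9]
20 top off [19.5 -3.9] bottom-front off [31.1 -5.4]
25 top off [25.4 -5.7] bottom-front off [36.1 -7. ]
```

```bash
python3 -m crank '[[[0.15,0.05,1,0,-1],[0,0,1,0,-1],[0,0,0.4,0,-1],[0,0,0,0,-1]]]'|egrep 'pos|force'
python3 -m crank '[[[0,0,0.3,0,-1],[0,0,0,0,-1]]]'|egrep 'pos|force'
python3 -m crank '[[[0,0,0.3,0,-1],[0,0,0,0,-1]]]'|egrep 'pos|force'
python3 hang.py|head -2
```

```text
tool_pos: [588.1, 229.6, 208.2]
wrist_force: [-0.4, 0.4, -0.9]
grasp_force: 30.9
tool_pos: [588.9, 230.3, 204.4]
wrist_force: [0.2, -0.5, -1.3]
grasp_force: 30.9
tool_pos: [588.6, 230.6, 197.9]
wrist_force: [0.1, 0.4, -1.5]
grasp_force: 30.9
t 29.5833 tcp [588.6 230.6 197.9] [360 214] gf 30.870734453201294 top (array([361.3, 213.6]), (np.int64(357), np.int64(211), 10, 6)) bot (array([358.7, 250.4]), (np.int64(355), np.int64(248), 8, 5))
0 top off [-3.9  2.8] bottom-front off [12.3  1.1]
```

```bash
python3 -m crank '[[[0,0,0.4,0,-1],[0,0,0.4,0,-1],[0,0,0,0,-1]]]'|egrep 'pos|force'
python3 hang.py|head -1
python3 -m crank '[[[0,0,0.4,0,-1],[0,0,0.4,0,-1],[0,0,0,0,-1]]]'|egrep 'pos|force'
python3 hang.py|head -1
```

```text
tool_pos: [589.8, 231.0, 186.4]
wrist_force: [-4.9, -1.0, 14.8]
grasp_force: 42.5
t 29.8833 tcp [589.8 231.  186.4] [360 218] gf 42.45630001591053 top (array([361.6, 215.7]), (np.int64(357), np.int64(214), 10, 5)) bot (array([356.7, 256.6]), (np.int64(353), np.int64(254), 9, 6))
tool_pos: [588.9, 230.6, 168.1]
wrist_force: [0.3, -2.6, 2.3]
grasp_force: 51.6
t 30.1833 tcp [588.9 230.6 168.1] [359 223] gf 51.57267237547785 top (array([360.9, 220.6]), (np.int64(357), np.int64(219), 9, 4)) bot (array([354.8, 263.5]), (np.int64(351), np.int64(260), 9, 8))
```

Run:
```python
from h import *
a=ctrl.read_camera("scene")[190:290,300:420]
cv2.imwrite("pics/f9.png",cv2.resize(a,(720,600),interpolation=cv2.INTER_CUBIC)[:,:,::-1])
```

```text
(no output)
```

View pics/f9.png

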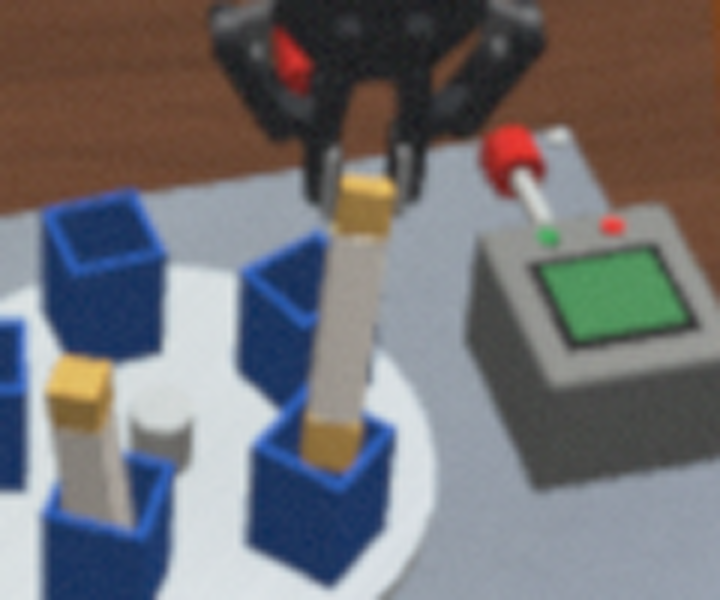

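```bash
python3 - <<'E'
from h import *
c=plane("scene",(353.8,263.3),91);a=np.array([586.2,151.8])
print(c,np.hypot(*(c[:2]-a)),np.degrees(np.arctan2(*(c[:2]-a)[::-1])))
r=np.array([(308,392),(255,447),(335,488),(393,432)])/6+[300,190]
P=[plane("scene",p,91) for p in r];e=P[1]-P[2];print(np.degrees(np.arctan2(e[1],e[0])),np.degrees(np.arctan2(*(P[0]-P[3])[1::-1])),np.degrees(np.arctan2(*(P[1]-P[0])[1::-1])))
# other pocket B at left-behind
r=np.array([(50,212),(135,195),(163,252),(80,275)])/6+[300,190]
c=plane("scene",r.mean(0),91);print(c,np.hypot(*(c[:2]-a)),np.degrees(np.arctan2(*(c[:2]-a)[::-1])))
E
python3 d.py
```

```text
[645.7 207.9  91. ] 81.80877335812325 43.324726874286895
-134.90379159753303 -133.2375728818089 -46.25447413131093
[509.8 141.5  91. ] 77.1285527279694 -172.35905649219242
t 30.3 pos [589.3 230.4 167.5] yaw -7.4 w 20.8 gf 51.5 F [-0.5 -2.1  3.8] tilt [ 0. -0.]
```

```bash
python3 -m crank '[[[0,0,-0.4,0,-1],[0,0,0,0,-1],[0,0,0,0,-1]]]' 20|egrep 'pos|force|width'
python3 hang.py|head -1
python3 -m crank '[[[0.3,0.1,-0.05,0,-1],[0.3,0.1,-0.05,0,-1],[0.3,0.1,-0.05,0,-1],[0,0,0,0,-1]]]'|egrep 'pos|force|width'
python3 hang.py|head -1
```

```text
tool_pos: [589.1, 230.7, 175.0]
wrist_force: [0.7, -1.8, 0.3]
width: 21.1
grasp_force: 50.0
t 30.5333 tcp [589.1 230.7 175. ] [359 221] gf 49.955567638389766 top (array([361.1, 218.5]), (np.int64(357), np.int64(217), 9, 4)) bot (array([355.1, 261.6]), (np.int64(351), np.int64(258), 9, 8))
tool_pos: [606.4, 221.4, 176.9]
wrist_force: [-2.2, -1.6, -0.6]
width: 20.8
grasp_force: 41.2
t 30.9167 tcp [606.4 221.4 176.9] [357 226] gf 41.17582565862676 top (array([359. , 223.7]), (np.int64(355), np.int64(222), 9, 5)) bot (array([354.1, 264.7]), (np.int64(350), np.int64(262), 9, 7))
```

```bash
python3 -m crank '[[[0.3,0.1,-0.05,0,-1],[0.3,0.1,-0.05,0,-1],[0.3,0.1,-0.05,0,-1],[0,0,0,0,-1]]]'|egrep 'pos|force|width'
python3 hang.py|head -1
python3 - <<'E'
from h import *
im=ctrl.read_camera("scene");h=hsv(im)
m=(h[...,0]>105)&(h[...,0]<125)&(h[...,1]>130)&(h[...,2]>150)  # bright rims
for c in blobs(m[200:300,280:400],20,900):
    print(cen(c)+[280,200],cv2.boundingRect(c))
y=(masks(im)["yellow"]);print([ (cen(c),cv2.boundingRect(c)) for c in blobs(y[200:300,230:400],15,400)])
E
```

```text
tool_pos: [624.0, 213.6, 180.5]
wrist_force: [-3.6, -1.3, 1.2]
width: 21.0
grasp_force: 38.3
t 31.3 tcp [624.  213.6 180.5] [356 230] gf 38.32564115524292 top (array([357.2, 228.1]), (np.int64(353), np.int64(226), 10, 5)) bot (array([354.3, 265.5]), (np.int64(350), np.int64(264), 9, 5))
[(array([50.8, 28.1]), (47, 16, 7, 27))]
```

```bash
cat > drum.py <<'E'
from h import *
im=ctrl.read_camera("scene");m=masks(im)
a=np.array([586.2,151.8]);off=np.array([225,190])
for c in blobs(m["yellow"][190:290,225:345],25,400):
    x,y,w,h=cv2.boundingRect(c)
    if h<12: continue
    p=plane("scene",(x+w/2-.5+off[0],y+2.5+off[1]),116)[:2]
    print("post",p,"r",np.hypot(*(p-a)).round(1),"drum deg",-86.2-np.degrees(np.arctan2(*(p-a)[::-1])))
    ph=np.degrees(np.arctan2(*(p-a)[::-1]))+108
    for k in range(5):
        t=np.radians(ph+72*k);print("pocket",(a+80*np.array([np.cos(t),np.sin(t)])).round(1),"ang",(ph+72*k).round(1),"yaw",((ph+72*k+45)%90-45).round(1))
E
python3 -m crank '[[[0.3,0.1,-0.05,0,-1],[0.3,0.1,-0.05,0,-1],[0.2,0.05,-0.05,0,-1],[0,0,0,0,-1]]]'|egrep 'pos|force|width'
python3 hang.py|head -1; python3 drum.py
```

```text
tool_pos: [639.0, 207.1, 183.3]
wrist_force: [-2.1, 2.4, 0.8]
width: 20.8
grasp_force: 38.8
t 31.7333 tcp [639.  207.1 183.3] [355 234] gf 38.77091109752655 top (array([356., 232.]), (np.int64(352), np.int64(229), 9, 7)) bot (array([354.2, 266.1]), (np.int64(350), np.int64(265), 8, 4))
post [480.8  45.4] r 149.7 drum deg 48.53112684439206
pocket [657.7 115.8] ang -26.7 yaw -26.7
pocket [642.5 208.6] ang 45.3 yaw -44.7
pocket [549.5 222.9] ang 117.3 yaw 27.3
pocket [507.2 138.9] ang 189.3 yaw 9.3
pocket [574.1  72.7] ang 261.3 yaw -8.7
```

```bash
python3 -m crank '[[[0.1,0,0,1,-1],[0,0,0,1,-1],[0,0,0,1,-1],[0,0,0,1,-1],[0,0,0,1,-1],[0,0,0,1,-1],[0,0,0,1,-1],[0,0,0,1,-1]]]'|egrep 'pos|force|width'
python3 -m crank '[[[0,0,0.3,0,-1],[0,0,0,0,-1]]]'|egrep 'pos|force|width'
python3 -m crank '[[[0,0,0.3,0,-1],[0,0,0,0,-1]]]'|egrep 'pos|force|width'
python3 d.py 642.5 208.6 151 -44.7;python3 hang.py|head -1;python3 drum.py|head -1
```

```text
tool_pos: [640.4, 207.1, 183.3]
wrist_force: [-0.0, 1.9, -2.1]
width: 20.9
grasp_force: 38.5
tool_pos: [640.0, 206.8, 176.1]
wrist_force: [-0.0, 0.2, -2.4]
width: 20.7
grasp_force: 38.5
tool_pos: [639.8, 206.7, 169.9]
wrist_force: [-0.4, 1.1, -1.5]
width: 21.1
grasp_force: 38.5
t 32.8 pos [639.8 206.7 169.9] yaw -44.0 w 21.1 gf 38.5 F [-0.4  1.1 -1.5] tilt [-0. -0.]
turn units 0.15
shift units [ 0.  -0.2  0.9]
t 32.8333 tcp [639.8 206.7 169.9] [354 238] gf 38.519505858421326 top (array([352.8, 235.8]), (np.int64(348), np.int64(232), 9, 9)) bot None
post [481.2  48. ] r 147.6 drum deg 49.12467529042307
```

Going smoothly; bottom is now inside. Lower to the floor and release.

```bash
python3 -m crank '[[[0,-0.1,0.4,0,-1],[0,0,0,0,-1]]]'|egrep 'pos|force'
python3 -m crank '[[[0,0,0.3,0,-1],[0,0,0,0,-1]]]'|egrep 'pos|force'
python3 -m crank '[[[0,0,0.2,0,-1],[0,0,0,0,-1]]]'|egrep 'pos|force'
python3 drum.py|head -1
```

```text
tool_pos: [641.3, 208.4, 161.9]
wrist_force: [-0.5, 1.4, -1.9]
grasp_force: 38.6
tool_pos: [641.2, 208.2, 156.0]
wrist_force: [-0.8, 0.2, -1.6]
grasp_force: 38.5
tool_pos: [641.3, 208.2, 152.6]
wrist_force: [-0.4, 0.6, -1.8]
grasp_force: 38.5
post [481.2  48. ] r 147.6 drum deg 49.12467529042307
```

```bash
python3 -m crank '[[[0,0,0.2,0,-1],[0,0,0,0,-0.45],[0,0,0,0,-0.4],[0,0,0,0,-0.3],[0,0,0,0,-0.1],[0,0,0,0,0]]]'|egrep 'pos|force'
python3 -m crank '[[[0,0,-1,0,0],[0,0,-1,0,0],[0,0,-1,0,0],[0,0,-1,0,0],[0,0,-1,0,0]]]'>/dev/null
cat > tops.py <<'E'
from h import *
im=ctrl.read_camera("scene");m=masks(im)["brass"];o=np.array([285,195])
for c in blobs(m[195:310,285:400],12,300):
    print("cap px",(cen(c)+o).round(1),cv2.contourArea(c),"at z151",plane("scene",cen(c)+o,151)[:2],"z175",plane("scene",cen(c)+o,175)[:2])
E
python3 drum.py; python3 tops.py; python3 fz.py; python3 d.py
```

```text
tool_pos: [641.6, 208.2, 149.6]
wrist_force: [-0.0, 0.1, 0.5]
grasp_force: 0.0
post [481.2  48. ] r 147.6 drum deg 49.12467529042307
pocket [657.3 115.1] ang -27.3 yaw -27.3
pocket [643.1 208. ] ang 44.7 yaw 44.7
pocket [550.3 223.3] ang 116.7 yaw 26.7
pocket [507.1 139.7] ang 188.7 yaw 8.7
pocket [573.2  72.9] ang 260.7 yaw -9.3
cap px [317.4 254.3] 52.5 at z151 [657.8 113.8] z175 [680.5 109.5]
cap px [353.5 248. ] 57.0 at z151 [651.  202.1] z175 [673.8 195.4]
scene [ 603.1 -285.8] caps 2 len 102.9 yaw 7.4
scene [ 452.8 -345. ] caps 2 len 103.2 yaw 15.3
scene [ 450.6 -235.4] caps 2 len 101.6 yaw -9.0
top [ 450.8 -235.8] caps 2 len 101.8 yaw -9.9
top [ 453.4 -344.4] caps 2 len 101.1 yaw 15.8
top [ 603.5 -286.3] caps 2 len 101.9 yaw 7.2
t 34.6 pos [641.5 208.3 249.1] yaw -44.1 w 43.0 gf 0.0 F [-0.3 -1.  -0.3] tilt [0. 0.]
```

```bash
python3 -m crank '[[[0,0,0,-1,0],[0,0,0,-1,0],[0,0,0,-1,0],[0,0,0,-1,0],[0,0,0,-1,0],[0,0,0,-1,0],[0,0,0,-1,0],[0,0,0,-0.55,0]]]' 20 >/dev/null; python3 d.py 496.1 -243.1 3 -9.5
```

```text
t 35.3 pos [641.1 208.2 247.4] yaw -9.3 w 42.7 gf 0.0 F [0.8 0.6 1.3] tilt [-0. -0.]
turn units 0.05
shift units [-3.4 23.4 12.2]
```

```bash
python3 -m crank '[[[-0.15,1,0,0,0],[-0.15,1,0,0,0],[-0.15,1,0,0,0],[-0.15,1,0,0,0],[-0.15,1,0,0,0],[-0.15,1,0,0,0],[-0.15,1,0,0,0],[-0.15,1,0,0,0]]]'>/dev/null
python3 -m crank '[[[-0.15,1,0,0,0],[-0.15,1,0,0,0],[-0.15,1,0,0,0],[-0.15,1,0,0,0],[-0.15,1,0,0,0],[-0.15,1,0,0,0],[-0.15,1,0,0,0],[-0.15,1,0,0,0]]]'>/dev/null
python3 -m crank '[[[-0.15,1,0,0,0],[-0.15,1,0,0,0],[-0.15,1,0,0,0],[-0.15,1,0,0,0],[-0.15,1,0,0,0],[-0.15,1,0,0,0],[0,1,0,0,0],[0,0.4,1,0,0]]]'>/dev/null
python3 -m crank '[[[0,0,1,0,0],[0,0,1,0,0],[0,0,1,0,0],[0,0,1,0,0],[0,0,1,0,0],[0,0,1,0,0],[0,0,1,0,0],[0,0,0,0,0]]]'>/dev/null
python3 -m crank '[[[0,0,0,0,0],[0,0,0,0,0]]]'>/dev/null; python3 d.py 496.1 -243.1 3 -9.5;  python3 fz.py|grep scene
```

```text
t 38.1 pos [ 499.4 -242.6   89.9] yaw -9.5 w 42.8 gf 0.0 F [-0.4  0.7  0.7] tilt [ 0. -0.]
turn units 0.0
shift units [-0.2  0.1  4.3]
scene [ 603.1 -285.8] caps 2 len 102.7 yaw 7.5
scene [ 452.6 -345.1] caps 2 len 103.0 yaw 15.3
scene [ 460.6 -236.9] caps 1 len 40.4 yaw -9.2
```

```bash
python3 -m crank '[[[-0.2,0,1,0,0],[0,0,1,0,0],[0,0,1,0,0],[0,0,1,0,0],[0,0,0.3,0,0],[0,0,0,0,0],[0,0,0,0,0]]]'|egrep 'pos|force'
python3 -m crank '[[[0,0,0,0,-1],[0,0,0,0,-1],[0,0,0,0,-1],[0,0,0,0,-1]]]' |egrep 'pos|force|width'
python3 -m crank '[[[0,0,-0.5,0,-1],[0,0,-0.5,0,-1],[0,0,-0.5,0,-1],[0,0,-1,0,-1],[0,0,-1,0,-1],[0,0,-1,0,-1],[0,0,-0.9,0,-1],[0,0,0,0,-0.49]]]' |egrep 'pos|force|width'
python3 -m crank '[[[0,0,0,0,-0.49],[0,0,0,0,-0.489],[0,0,0,0,-0.488],[0,0,0,0,-0.487]]]' |egrep 'force|width'; python3 q.py
python3 -m crank '[[[0,0,0,0,-0.487],[0,0,0,0,-0.487],[0,0,0,0,-0.487]]]' |egrep 'force|width'; python3 hang.py
```

```text
tool_pos: [495.8, -242.1, 4.3]
wrist_force: [-0.1, 0.5, 0.4]
grasp_force: 0.0
tool_pos: [496.0, -242.3, 4.7]
wrist_force: [-0.5, -0.3, 7.3]
width: 21.4
grasp_force: 22.3
tool_pos: [496.6, -242.7, 115.6]
wrist_force: [1.1, -0.5, -1.7]
width: 21.4
grasp_force: 21.2
wrist_force: [-0.6, 0.2, -0.4]
width: 22.1
grasp_force: 3.3
w 22.15 gf 3.3 z 110.4 Fz -0.4 T [  4.  -8. -44.] tcp px [168 235] [('brass', [158.0, 307.0], 33.0), ('brass', [155.0, 278.0], 43.5), ('brass', [141.0, 266.0], 33.5), ('brass', [167.0, 232.0], 28.5), ('brass', [177.0, 214.0], 11.0), ('white', [156.0, 293.0], 187.5), ('white', [140.0, 256.0], 46.5), ('white', [168.0, 227.0], 11.5)]
wrist_force: [0.2, -1.2, -1.0]
width: 21.3
grasp_force: 2.9
t 40.4167 tcp [ 495.3 -241.8  111.1] [168 235] gf 2.907324582338333 top (array([166.5, 232.7]), (np.int64(162), np.int64(230), 9, 6)) bot (array([174.3, 268.8]), (np.int64(168), np.int64(261), 13, 13))
0 top off [-12.2  -6. ] bottom-front off [22.7 -6.8]
5 top off [-6.7 -4.9] bottom-front off [27.4 -5.8]
10 top off [-1.2 -3.8] bottom-front off [32.  -4.8]
15 top off [ 4.3 -2.7] bottom-front off [36.7 -3.8]
20 top off [ 9.7 -1.5] bottom-front off [41.4 -2.8]
25 top off [15.2 -0.4] bottom-front off [46.  -1.8]
```

```bash
python3 -m crank '[[[0,0,0.2,0,-0.487],[0,0,0,0,-0.486],[0,0,0,0,-0.486],[0,0,0,0,-0.485],[0,0,0,0,-0.485],[0,0,0,0,-0.485]]]' |egrep 'pos|force|width'; python3 hang.py
python3 -m crank '[[[0,0,0,0,-0.484],[0,0,0,0,-0.484],[0,0,0,0,-0.484]]]' |egrep 'pos|force|width'; python3 hang.py
```

```text
tool_pos: [495.4, -241.9, 107.5]
wrist_force: [-0.7, 0.4, -0.2]
width: 21.8
grasp_force: 0.3
t 40.9667 tcp [ 495.4 -241.9  107.5] [168 236] gf 0.2711044577881694 top (array([167.3, 235.6]), (np.int64(163), np.int64(233), 9, 6)) bot (array([176.1, 267.6]), (np.int64(170), np.int64(260), 12, 12))
0 top off [-4.9 -4.4] bottom-front off [12.7 -2.7]
5 top off [ 0.5 -3.3] bottom-front off [17.4 -1.7]
10 top off [ 5.9 -2.2] bottom-front off [22.1 -0.7]
15 top off [11.3 -1.1] bottom-front off [26.8  0.3]
20 top off [16.8  0. ] bottom-front off [31.5  1.2]
25 top off [22.2  1.1] bottom-front off [36.2  2.2]
tool_pos: [495.4, -241.8, 107.4]
wrist_force: [0.5, 0.5, -0.3]
width: 21.7
grasp_force: 0.0
t 41.2667 tcp [ 495.4 -241.8  107.4] [169 236] gf 0.042095971293747425 top (array([167.3, 235.6]), (np.int64(163), np.int64(233), 9, 6)) bot (array([176.3, 267.1]), (np.int64(170), np.int64(259), 13, 13))
0 top off [-4.8 -4.4] bottom-front off [12.8 -2.3]
5 top off [ 0.6 -3.3] bottom-front off [17.5 -1.3]
10 top off [ 6.  -2.2] bottom-front off [22.2 -0.3]
15 top off [11.4 -1. ] bottom-front off [26.9  0.6]
20 top off [16.8  0.1] bottom-front off [31.6  1.6]
25 top off [22.3  1.2] bottom-front off [36.3  2.6]
```

```bash
python3 -m crank '[[[0,0,0,0,-1],[0,0,0,0,-1],[0,0,0,0,-1],[0,0,-0.5,0,-1],[0,0,-1,0,-1],[0,0,-1,0,-1],[0,0,-1,0,-1],[0,0,-1,0,-1]]]' 25|egrep 'pos|force|width'
python3 -m crank '[[[0,0,-1,0,-1],[0,0,-1,0,-1],[0,0,0,0,-1]]]'|egrep 'pos|force|width'; python3 d.py 568.5 73.5 235 -9.3; python3 hang.py|egrep -v '^(0|20|25) '
```

```text
tool_pos: [495.1, -241.6, 198.7]
wrist_force: [0.2, -0.2, -2.0]
width: 21.3
grasp_force: 25.1
tool_pos: [496.2, -242.4, 241.6]
wrist_force: [0.7, -1.0, -1.0]
width: 21.0
grasp_force: 25.2
t 42.2 pos [ 496.2 -242.4  241.6] yaw -9.5 w 21.0 gf 25.2 F [ 0.7 -1.  -1. ] tilt [ 0. -0.]
turn units -0.04
shift units [  1.  -16.2   0.3]
t 42.2333 tcp [ 496.2 -242.4  241.6] [158 196] gf 25.16459584236145 top (array([156.2, 194.6]), (np.int64(152), np.int64(192), 9, 6)) bot (array([165.8, 231.3]), (np.int64(159), np.int64(223), 15, 14))
5 top off [-1.3 -3.6] bottom-front off [19.5 -3.1]
10 top off [ 5.1 -2.3] bottom-front off [24.8 -1.9]
15 top off [11.4 -1. ] bottom-front off [30.2 -0.8]
```

```bash
python3 -m crank '[[[0.05,-0.5,0,0,-1],[0.06,-1,0,0,-1],[0.06,-1,0,0,-1],[0.06,-1,0,0,-1],[0.06,-1,0,0,-1],[0.06,-1,0,0,-1],[0.06,-1,0,0,-1],[0.06,-1,0,0,-1]]]'>/dev/null
python3 -m crank '[[[0.06,-1,0,0,-1],[0.06,-1,0,0,-1],[0.06,-1,0,0,-1],[0.06,-1,0,0,-1],[0.06,-1,0,0,-1],[0.06,-1,0,0,-1],[0.06,-1,0,0,-1],[0.06,-1,0,0,-1]]]'>/dev/null
python3 -m crank '[[[0.06,-0.7,0,0,-1],[0,0,0,0,-1],[0,0,0,0,-1]]]'>/dev/null
python3 d.py 568.5 73.5 210 -9.3; python3 hang.py|egrep -v '^(0|20|25) '; python3 drum.py|sed -n '1p;6p'
python3 - <<'E'
from h import *
t=ctrl.read_state()["tool_pos"];im=ctrl.read_camera("top");p=proj("top",t).astype(int)
for c in blobs(masks(im)["brass"][p[1]-25:p[1]+25,p[0]-25:p[0]+25],6,300):
    u=cen(c)+[p[0]-25,p[1]-25]; print("top cam",u,p,cv2.boundingRect(c),(plane("top",u,t[2]+12)-t)[:2])
E
```

```text
t 43.9 pos [568.3  75.  236.4] yaw -9.4 w 21.1 gf 25.1 F [-0.4 -0.2 -1.8] tilt [-0. -0.]
turn units -0.02
shift units [0.  0.1 1.3]
t 43.8667 tcp [568.3  75.  236.4] [295 203] gf 25.138573050498962 top (array([294.9, 202. ]), (np.int64(291), np.int64(199), 9, 7)) bot (array([282.7, 231.6]), (np.int64(281), np.int64(223), 6, 20))
5 top off [-0.9 -0.2] bottom-front off [  9.6 -34.3]
10 top off [ 4.9 -0.9] bottom-front off [ 14.6 -34.7]
15 top off [10.8 -1.6] bottom-front off [ 19.6 -35.2]
post [477.3  48.5] r 150.1 drum deg 50.298449584725304
pocket [571.6  73.1] ang 259.5 yaw -10.5
```

```bash
cat > bot.py <<'E'
from h import *
# lowest brass cap of the hanging fuse: front-face bottom edge and its offset from the TCP (fuse top 12 mm above TCP)
t=ctrl.read_state()["tool_pos"];im=ctrl.read_camera("scene");h=hsv(im);q=proj("scene",t+[5,0,-102]).astype(int)
m=(h[...,0]>11)&(h[...,0]<28)&(h[...,1]>100)&(h[...,2]>70)
y0,x0=q[1]-12,q[0]-9
for b in blobs(m[y0:q[1]+16,x0:q[0]+10],8,300):
    x,y,w,hh=cv2.boundingRect(b);print("exp",q,"box",x+x0,y+y0,w,hh,"area",cv2.contourArea(b),"front-bottom off",(plane("scene",(x+x0+w/2-.5,y+y0+hh-.5),t[2]-108)-t)[:2])
E
python3 bot.py
```

```text
exp [295 236] box 292 236 7 5 area 24.0 front-bottom off [13.2 -2.6]
```

```bash
python3 -m crank '[[[0.15,0.03,1,0,-1],[0,0,0.6,0,-1],[0,0,0,0,-1],[0,0,0,0,-1]]]'|egrep 'pos|force'; python3 bot.py
python3 -m crank '[[[0,0,0.3,0,-1],[0,0,0,0,-1]]]'|egrep 'pos|force'
python3 -m crank '[[[0,0,0.2,0,-1],[0,0,0,0,-1]]]'|egrep 'pos|force';python3 bot.py
python3 -m crank '[[[0,0,0.2,0,-1],[0,0,0,0,-1]]]'|egrep 'pos|force'; python3 drum.py|head -1; python3 bot.py
```

```text
tool_pos: [571.4, 72.8, 205.3]
wrist_force: [0.2, 0.4, -0.9]
grasp_force: 25.1
exp [295 246] box 292 246 8 5 area 25.0 front-bottom off [13.9 -1.5]
tool_pos: [571.4, 73.2, 199.1]
wrist_force: [0.3, -0.9, -1.8]
grasp_force: 25.1
tool_pos: [572.6, 73.3, 198.0]
wrist_force: [-2.1, 0.7, 12.4]
grasp_force: 26.7
exp [295 248] box 292 249 8 4 area 21.0 front-bottom off [12.6 -2.1]
tool_pos: [573.9, 73.5, 197.0]
wrist_force: [-4.5, 0.7, 29.4]
grasp_force: 28.4
post [488.1  41.9] r 147.3 drum deg 45.543447478770716
exp [296 249] box 292 250 8 5 area 23.5 front-bottom off [17.3 -3.2]
```

```bash
python3 -m crank '[[[0,0,-0.4,0,-1],[0,0,-0.4,0,-1],[0,0,0,0,-1]]]'|egrep 'pos|force'
cat > asc.py <<'E'
import sys
from h import *
n="scene";x0,y0,w,hh=map(int,sys.argv[1:5])
im=ctrl.read_camera(n);h=hsv(im)
for y in range(y0,y0+hh):
    print(y,"".join((lambda H,S,V:"B" if 100<H<125 and S>120 and V>135 else "b" if 100<H<130 and S>120 else "y" if 11<H<28 and S>100 and V>165 else "o" if 11<H<28 and S>90 and V>70 else "w" if S<50 and V>150 else "g" if S<60 and V>80 else ".")(*h[y,x]) for x in range(x0,x0+w)))
print("cols",x0,"..",x0+w-1)
E
python3 asc.py 265 205 65 75
```

```text
tool_pos: [572.0, 73.4, 208.9]
wrist_force: [0.2, 0.3, -1.8]
grasp_force: 25.2
205 .....o...........oo...ggg..........gg.............o..............
206 .......................gg..........gg....................o.......
207 ...........o...........gg..........gg..............o...........o.
208 ............o..o.......gg.oooooooo.gg.....................o.o....
209 .o.............oo......ggoyyyyyyyyogg.....o................o.....
210 ....o..................ggoyyyyyyyyygg..................o.........
211 ...o...o...............ggoyyyyyyyyogg....o....o...........oo.....
212 oo.....................ggoyyyyyyyyogg............................
213 o.....................gggyyyyyyyyyyggg....o....................o.
214 .......................ggyyyyyyyyyyggg..........o................
215 ..................o....g.yyyyyyyyyogg........................oo..
216 ............ooooo.......oooooooooooo.................o...o.......
217 ...........ooyyyoo.......ooooooooooo...............o...........o.
218 ..........oyyyyyyoo......oooooooooooo.......o....................
219 ..........oyy...yyo.....oooooooooooo.
[... 3544 characters left out ...]
wwwwwwwwwwww.bbbbbbbbbbbbbbb.wwwww.BBbggggggggggg.bBB.
271 wwwwwwwwwwwwwwwwwwwwwww.bbbbbbbbbbbbbbb.wwwww.Bbbggggggggggg.bBB.
272 wwwwwwwwwwwwwwwwwwwwwwww...............gwwwwgBBbbggggggggggg.BBB.
273 wwwwwwwwwwwwwwwwwwwwwwwwwwwwwwwwwwwwwwwwwwww.BBbbggggggggggg.BBB.
274 wwwwwwwwwwwwwwwwwwwwwwwwwwwwwwwwwwwwwwwwwwwgBBBbbggggggggggg.BBB.
275 wwwwwwwwwwwwwwwwwwwwwwwwwwwwwwwwwwwwwwwwwww.BBBBbgggggggggggBBBb.
276 wwwwwwwwwwwwwwwwwwwwwwwwwwwwwwwwwwwwwwwwwww.BBBBB...ggggggggBBBb.
277 wwwwwwwwwwwwwwwwwwwwwwwwwwwwwwwwwwwwwwwwwwwwbbBBBBBBB...ggggBBbb.
278 wwwwwwwwwwwwwwwwwwwwwwwwwwwwwwwwwwwwwwwwwwww.bbbbbbBBBBBB..BBBbb.
279 wwwwwwwwwwwwwwwwwwwwwwwwwwwwwwwwwwwwwwwwwwww.bbbbbbbbbbBBBBBBBbb.
cols 265 .. 329
```

Run:
```python
from h import *
t=ctrl.read_state()["tool_pos"]
print("rim far/near/centre",plane("scene",(295.5,244),91),plane("scene",(295.5,256.5),91),plane("scene",(295.5,250),91),"tcp",t)
for z in(91,95,97,100): print(z,"fuse front-bottom",plane("scene",(295.5,250.3),z))
```

```text
rim far/near/centre [556.2  75.3  91. ] [600.   69.1  91. ] [577.5  72.3  91. ] tcp [571.7  73.4 207.9]
91 fuse front-bottom [578.5  72.1  91. ]
95 fuse front-bottom [582.4  71.7  95. ]
97 fuse front-bottom [584.3  71.4  97. ]
100 fuse front-bottom [587.2  71.  100. ]
```

```bash
python3 -m crank '[[[-0.12,0.03,0.3,0,-1],[0,0,0,0,-1],[0,0,0.2,0,-1],[0,0,0,0,-1]]]'|egrep 'pos|force'
python3 -m crank '[[[0,0,0.15,0,-1],[0,0,0,0,-1]]]'|egrep 'pos|force'
python3 -m crank '[[[0,0,0.15,0,-1],[0,0,0,0,-1]]]'|egrep 'pos|force'
python3 -m crank '[[[0,0,0.15,0,-1],[0,0,0,0,-1]]]'|egrep 'pos|force'
```

```text
tool_pos: [568.6, 73.2, 196.0]
wrist_force: [0.1, -0.2, -2.0]
grasp_force: 25.1
tool_pos: [568.9, 73.1, 193.6]
wrist_force: [0.5, 0.6, -1.3]
grasp_force: 25.1
tool_pos: [568.9, 73.2, 190.8]
wrist_force: [-0.3, -0.2, -1.2]
grasp_force: 25.1
tool_pos: [568.9, 73.2, 187.8]
wrist_force: [0.2, -0.8, -2.0]
grasp_force: 25.1
```

Inside now; lower on, with pauses to watch the force.

```bash
python3 -m crank '[[[0,0,0.5,0,-1],[0,0,0,0,-1]]]'|egrep 'pos|force'
python3 -m crank '[[[0,0,0.5,0,-1],[0,0,0,0,-1]]]'|egrep 'pos|force'
python3 -m crank '[[[0,0,0.5,0,-1],[0,0,0,0,-1]]]'|egrep 'pos|force'
python3 -m crank '[[[0,0,0.4,0,-1],[0,0,0,0,-1],[0,0,0,0,-1]]]'|egrep 'pos|force'; python3 drum.py|head -1
```

```text
tool_pos: [568.4, 73.2, 176.5]
wrist_force: [-0.3, 0.5, -1.9]
grasp_force: 25.1
tool_pos: [568.3, 73.2, 166.4]
wrist_force: [0.1, -0.2, -2.0]
grasp_force: 25.1
tool_pos: [568.4, 73.2, 156.5]
wrist_force: [-0.7, -0.0, -2.3]
grasp_force: 25.1
tool_pos: [568.9, 73.2, 149.9]
wrist_force: [0.6, -0.0, -1.7]
grasp_force: 25.1
post [492.   41.4] r 145.1 drum deg 44.28980736177279
```

```bash
python3 -m crank '[[[0,0,0.25,0,-1],[0,0,0,0,-1],[0,0,0,0,-1]]]'|egrep 'pos|force'
python3 -m crank '[[[0,0,0.2,0,-1],[0,0,0,0,-1],[0,0,0,0,-1]]]'|egrep 'pos|force'
python3 -m crank '[[[0,0,0,0,-0.45],[0,0,0,0,-0.4],[0,0,0,0,-0.3],[0,0,0,0,-0.1],[0,0,-0.5,0,0],[0,0,-1,0,0],[0,0,-1,0,0],[0,0,-1,0,0]]]' 20|egrep 'pos|force'
python3 -m crank '[[[0,0,-1,0,0],[0,0,-1,0,0],[0,0,0,0,0]]]'|egrep 'pos'
python3 drum.py; python3 tops.py; python3 fz.py|grep -v ' 0 '; python3 d.py
```

```text
tool_pos: [569.0, 73.2, 145.1]
wrist_force: [-0.6, 0.0, -1.4]
grasp_force: 25.1
tool_pos: [568.9, 73.2, 141.1]
wrist_force: [0.1, -0.5, -1.5]
grasp_force: 25.1
tool_pos: [569.0, 73.2, 213.0]
wrist_force: [0.6, -0.3, -0.6]
grasp_force: 0.0
tool_pos: [570.2, 73.1, 256.3]
post [488.1  41.9] r 147.3 drum deg 45.543447478770716
pocket [659.4 119.6] ang -23.7 yaw -23.7
pocket [639.5 211.5] ang 48.3 yaw -41.7
pocket [545.9 220.9] ang 120.3 yaw 30.3
pocket [508.  134.8] ang 192.3 yaw 12.3
pocket [578.2  72.2] ang 264.3 yaw -5.7
cap px [319.8 255.3] 50.5 at z151 [661.8 118.9] z175 [684.3 114.5]
cap px [354.7 246.8] 55.0 at z151 [647.5 206. ] z175 [670.5 199.2]
cap px [295.  233.5] 40.0 at z151 [579.6  71.8] z175 [604.4  68.6]
scene [ 603.1 -285.8] caps 2 len 103.1 yaw 7.6
scene [ 452.9 -344.9] caps 2 len 103.6 yaw 15.4
top [ 453.3 -344.3] caps 2 len 101.1 yaw 15.9
top [ 603.2 -286.3] caps 2 len 102.0 yaw 7.2
t 48.6 pos [568.6  73.2 250.5] yaw -9.5 w 42.7 gf 0.0 F [-0.6  0.  -0.2] tilt [-0.  0.]
```

```bash
python3 -m crank '[[[0,0,0,-1,0],[0,0,0,-1,0],[0,0,0,-1,0],[0,0,0,-0.65,0]]]' >/dev/null; python3 d.py 648.6 -280.2 3 7.4
```

```text
t 49.0 pos [568.7  73.2 250.2] yaw 7.5 w 42.9 gf 0.0 F [ 0.3  0.2 -0.6] tilt [-0.  0.]
turn units 0.02
shift units [ 1.7 18.  12.4]
```

```bash
python3 -m crank '[[[0.1,1,0,0,0],[0.1,1,0,0,0],[0.1,1,0,0,0],[0.1,1,0,0,0],[0.1,1,0,0,0],[0.1,1,0,0,0],[0.1,1,0,0,0],[0.1,1,0,0,0]]]'>/dev/null
python3 -m crank '[[[0.1,1,0,0,0],[0.1,1,0,0,0],[0.1,1,0,0,0],[0.1,1,0,0,0],[0.1,1,0,0,0],[0.1,1,0,0,0],[0.1,1,0,0,0],[0,1,0,0,0]]]'>/dev/null
python3 -m crank '[[[0.1,1,0,0,0],[0.1,1,1,0,0],[0,0,1,0,0],[0,0,1,0,0],[0,0,1,0,0],[0,0,1,0,0],[0,0,1,0,0],[0,0,1,0,0]]]'>/dev/null
python3 -m crank '[[[0,0,1,0,0],[0,0,0,0,0],[0,0,0,0,0]]]'>/dev/null; python3 d.py 648.6 -280.2 3 7.4;  python3 fz.py|grep scene
```

```text
t 51.2 pos [ 647.6 -279.4   89.9] yaw 7.2 w 42.9 gf 0.0 F [-0.4  0.1  1.3] tilt [-0.  0.]
turn units -0.04
shift units [0.1 0.1 4.3]
scene [ 603.3 -285.9] caps 2 len 102.7 yaw 8.0
```

```bash
python3 -m crank '[[[0.1,0,1,0,0],[0,0,1,0,0],[0,0,1,0,0],[0,0,1,0,0],[0,0,0.3,0,0],[0,0,0,0,0],[0,0,0,0,0]]]'|egrep 'pos|force'
python3 -m crank '[[[0,0,0,0,-1],[0,0,0,0,-1],[0,0,0,0,-1],[0,0,0,0,-1]]]' |egrep 'pos|force|width'
python3 -m crank '[[[0,0,-0.5,0,-1],[0,0,-0.5,0,-1],[0,0,-0.5,0,-1],[0,0,-1,0,-1],[0,0,-1,0,-1],[0,0,-1,0,-1],[0,0,-0.9,0,-1],[0,0,0,0,-0.49]]]' |egrep 'pos|force|width'
python3 -m crank '[[[0,0,0,0,-0.49],[0,0,0,0,-0.489],[0,0,0,0,-0.488],[0,0,0,0,-0.487],[0,0,0,0,-0.487],[0,0,0,0,-0.487]]]' |egrep 'pos|force|width'; python3 hang.py|egrep -v '^(0|20|25) '
python3 -m crank '[[[0,0,0.1,0,-0.487],[0,0,0,0,-0.486],[0,0,0,0,-0.486],[0,0,0,0,-0.485],[0,0,0,0,-0.485],[0,0,0,0,-0.484],[0,0,0,0,-0.484]]]' |egrep 'pos|force|width'; python3 hang.py|egrep -v '^(0|20|25) '
```

```text
tool_pos: [650.8, -279.8, 6.9]
wrist_force: [0.6, -0.1, -0.3]
grasp_force: 0.0
tool_pos: [650.9, -279.9, 7.3]
wrist_force: [-0.4, -0.3, 6.9]
width: 21.7
grasp_force: 22.3
tool_pos: [651.5, -280.2, 118.7]
wrist_force: [0.0, -0.7, -0.3]
width: 21.4
grasp_force: 21.4
tool_pos: [650.0, -279.3, 112.7]
wrist_force: [0.3, 1.1, -1.5]
width: 21.5
grasp_force: 2.5
t 53.4167 tcp [ 650.  -279.3  112.7] [150 282] gf 2.53999549895525 top (array([149.1, 281.6]), (np.int64(145), np.int64(278), 10, 8)) bot (array([159.9, 315.9]), (np.int64(153), np.int64(309), 13, 12))
5 top off [ 0.8 -1. ] bottom-front off [24.7  1.2]
10 top off [5.4 0.4] bottom-front off [28.6  2.3]
15 top off [10.   1.7] bottom-front off [32.6  3.5]
tool_pos: [650.2, -279.5, 111.6]
wrist_force: [-0.3, -0.4, 0.4]
width: 21.8
grasp_force: 0.0
t 54.05 tcp [ 650.2 -279.5  111.6] [150 283] gf 0.004404536884976551 top (array([149.7, 283.7]), (np.int64(145), np.int64(279), 11, 10)) bot (array([159.5, 309.8]), (np.int64(153), np.int64(303), 13, 11))
5 top off [6.3 0.5] bottom-front off [ 1.7 -0.9]
10 top off [10.9  1.8] bottom-front off [5.7 0.3]
15 top off [15.4  3.1] bottom-front off [9.8 1.4]
```

```bash
python3 -m crank '[[[0,0,0,0,-1],[0,0,0,0,-1],[0,0,0,0,-1],[0,0,-0.5,0,-1],[0,0,-1,0,-1],[0,0,-1,0,-1],[0,0,-1,0,-1],[0,0,-1,0,-1]]]' 25|egrep 'pos|force|width'
python3 -m crank '[[[0,0,-1,-0.8,-1],[0,0,-1,0,-1],[0,0,0,0,-1]]]'|egrep 'pos|force|width'; python3 d.py 505 134 240 11.5; python3 asc.py 125 228 40 52
```

```text
tool_pos: [650.0, -279.3, 202.8]
wrist_force: [-0.3, -0.1, -1.6]
width: 20.9
grasp_force: 25.6
tool_pos: [650.9, -279.9, 246.4]
wrist_force: [0.8, -1.0, 0.2]
width: 20.8
grasp_force: 25.6
t 55.0 pos [ 650.9 -279.9  246.4] yaw 10.9 w 20.8 gf 25.6 F [ 0.8 -1.   0.2] tilt [ 0. -0.]
turn units -0.13
shift units [ -3.  -21.7   0.3]
228 ........................................
229 ...........................o.o..........
230 ...........o..ggg......................o
231 ..........o...ggg.......................
232 ........o.....gggg.........o............
233 .ggg...........ggg.................o....
234 ggg.....o.o.....gg.......oo.............
235 ggg.............gg.......o....o.........
236 .gg..........oo.ggg........o............
237 .gg......oooooooggg....o................
238 ..gg..ooooyyyyyyogg.....oo.........o....
239 ..gg..oyyyyyyyyyoggg...o......o..o...o..
240 ..gggoyyyyyyyyyyygggg.................o.
241 ...gg.yyyyyyyyyyy.gg...o...............o
242 ...gggyyyyyyyyyyyogg...o........o......o
243 ...gggoyyyyyyyyyyoo.............o.......
244 ...gggoyyyyyyyyyyyoooo..........o.o.....
245 ..
[... 884 characters left out ...]
.........
265 ..........oyyy.gggggggggg.o.............
266 ....o.....oyyy.gggggggggg.o.............
267 .......o..ooyyygggggggggg.o.............
268 ...........oyyy.ggggggggg.ooo...........
269 ...........oyyogggggggggg.o.o...........
270 ............ooo.gggggggg..oo............
271 ............oooogggg....oooo............
272 ............ooooo...oooooooo............
273 .............ooooooooooooooo............
274 .............ooooooooooooooo............
275 ..............o.ooooooooooooo...........
276 ...........o..o..ooooooooooo............
277 .................oooooo.................
278 ..................oo................o...
279 ............................o...........
cols 125 .. 164
```

Run:
```python
from h import *
t=ctrl.read_state()["tool_pos"]
for d in(8,12): print((plane("scene",(136.5,242),t[2]+d)-t)[:2],(plane("scene",(147,276.8),t[2]+d-120)-t)[:2])
# check bias: scene projection of TCP vs finger tips
print(proj("scene",t))
```

```text
[5.4 1.2] [-2.5 -2.7]
[9.7 2.4] [ 1.2 -1.7]
[137. 243.]
```

```bash
python3 -m crank '[[[0,0,-1,-0.3,-1],[0,0,0,0,-1],[-0.05,-0.5,0,0,-1],[-0.12,-1,0,0,-1],[-0.12,-1,0,0,-1],[-0.12,-1,0,0,-1],[-0.12,-1,0,0,-1],[-0.12,-1,0,0,-1]]]'>/dev/null
python3 -m crank '[[[-0.12,-1,0,0,-1],[-0.12,-1,0,0,-1],[-0.12,-1,0,0,-1],[-0.12,-1,0,0,-1],[-0.12,-1,0,0,-1],[-0.12,-1,0,0,-1],[-0.12,-1,0,0,-1],[-0.12,-1,0,0,-1]]]'>/dev/null
python3 -m crank '[[[-0.12,-1,0,0,-1],[-0.12,-1,0,0,-1],[-0.12,-1,0,0,-1],[-0.12,-1,0,0,-1],[-0.12,-1,0,0,-1],[-0.12,-1,0,0,-1],[0,-1,0,0,-1],[0,-0.5,0,0,-1]]]'>/dev/null
python3 -m crank '[[[0,0,0,0,-1],[0,0,0,0,-1]]]'>/dev/null
python3 d.py 519 137.5 215 12.3; python3 drum.py|sed -n '1p;5p'
```

```text
t 57.2 pos [515.2 120.9 260.6] yaw 12.3 w 21.6 gf 25.6 F [-0.3 -0.9 -1.7] tilt [-0. -0.]
turn units 0.0
shift units [ 0.4 -0.8  2.3]
post [488.1  41.9] r 147.3 drum deg 45.543447478770716
pocket [508.  134.8] ang 192.3 yaw 12.3
```

```bash
python3 -m crank '[[[0.4,-0.8,0,0,-1],[0,0,1,0,-1],[0,0,1,0,-1],[0,0,0.2,0,-1],[0,0,0,0,-1],[0,0,0,0,-1]]]'|egrep 'pos|force'; python3 asc.py 295 195 45 62
```

```text
tool_pos: [520.2, 137.7, 218.0]
wrist_force: [0.1, 0.0, -0.8]
grasp_force: 25.5
195 ..................ggoyyyyyyyyyo.............o
196 .................gggoyyyyyyyyoo..............
197 ..................ggoyyyyyyoooo......o.......
198 ......o.........o.g.ooyoooooooo........oo.o.o
199 ..............o...g.ooooooooooo.............o
200 .........o........gg.oooooooooo.....o......oo
201 ...o.o.o..........gg.ooooooo.o.........o.....
202 ...........o......ggg.oo...gg........o.o.....
203 .........o......o.gggg..ggggg.........o.o....
204 o.................ggggggggggg...............o
205 .......o..........ggggggggggg.............o..
206 .................gggggggggggg................
207 ..oo.....o.......ggggggggggg........o.o......
208 ..o.....o........ggggggggggg.................
209 .................ggggggggggg.................
210 ......o..........ggggggggggg........o........
211 .................ggggggggggg................o
212 .................ggggggggggg.................
213 ..o..............ggggggggggg.................
214 ..........o......ggggggggggg....o............
215 ......o.........
[... 1395 characters left out ...]
wbbbbbbbbbbbbbbbbbb.wwwwwwwwwwwww.
244 ggggg.BBBwww.bbbbbbbbbbbbbbbbb.wwwwwwwwwwwww.
245 ggggg.bBBwwwwbbbbbbbbbbbbbbbbb.wwwwwwwwwwwww.
246 ggggggbBBgwww.bbbbbbbbbbbbbbbb.wwwwwwwwwwwww.
247 ggggggbBB.wwww.bbbbbbbbbbbbbbb.wwwwwwwwwwwwwb
248 ggggggbbB.wwww.bbbbbbbbbbbbbb..wwwwwwwwwwwww.
249 ggggggbbB.wwwww.bbbbbbbbb....wwwwwwwwwwwwwww.
250 ggggggbbB.wwwww.bbbbb.gggwwwwwwwwwwwwwwwwwww.
251 ggggggbbB.wwwwww....ggyy.gwwwwwwwwwwwwwwwwww.
252 ggggggbbB.wwwwwwwwwww.yyyyy..gwwwwwwwwwwwwwww
253 ggggggbbB.wwwwwwwwwwwyyyyyyyyygwwwwwwwwwwwwww
254 ggggg.BBB.wwwwwwwwwwgyyyyyyyyygwwwwwwwwwwwwww
255 B...BBBBB.wwwwwwwwww.yyyyyyyyywwwwwwwwwwwwwww
256 BBBBBBBBB.wwwwwwwwwwyyyyyyyyyywwwwwwwwwwwwwww
cols 295 .. 339
```

Run:
```python
from h import *
t=ctrl.read_state()["tool_pos"]
c=plane("scene",(315.3,229),91);print("rim",c)
for z in(103,106,110):
    f=plane("scene",(316.4,226.3),z);print("fuse bottom centre",f-[10.8,2.3,0], "minus rim",(f-[10.8,2.3,0]-c)[:2])
```

```text
rim [509.  134.9  91. ]
fuse bottom centre [501.  134.9 103. ] minus rim [-8.  0.]
fuse bottom centre [504.2 134.3 106. ] minus rim [-4.8 -0.6]
fuse bottom centre [508.4 133.5 110. ] minus rim [-0.6 -1.3]
```

```bash
python3 -m crank '[[[0.05,0,0.6,0,-1],[0,0,0,0,-1],[0,0,0.2,0,-1],[0,0,0,0,-1]]]'|egrep 'pos|force'
python3 -m crank '[[[0,0,0.15,0,-1],[0,0,0,0,-1]]]'|egrep 'pos|force'
python3 -m crank '[[[0,0,0.15,0,-1],[0,0,0,0,-1]]]'|egrep 'pos|force'
python3 -m crank '[[[0,0,0.15,0,-1],[0,0,0,0,-1]]]'|egrep 'pos|force'; python3 asc.py 300 218 32 22
```

```text
tool_pos: [520.7, 138.5, 201.5]
wrist_force: [-0.3, 0.7, -1.0]
grasp_force: 25.5
tool_pos: [520.6, 138.6, 198.3]
wrist_force: [0.2, -0.3, -1.7]
grasp_force: 25.5
tool_pos: [520.5, 138.6, 195.0]
wrist_force: [0.2, 0.5, -1.5]
grasp_force: 25.5
tool_pos: [520.5, 138.6, 191.8]
wrist_force: [-0.0, -0.6, -1.6]
grasp_force: 25.5
218 ....o.......ggggggggggg.........
219 ............ggggggggggg.........
220 ..o.......o.ggggggggggg.........
221 ........o...ggggggggggg.....gggg
222 ............ggggggggggggggggwwww
223 ..........gggggggggggggwwwwwwwww
224 .......g...gggggggggggwwwwwwwwww
225 ..gggg.BBBBggggggggggg.gwwwwwwww
226 gggww.BBBbbg.ggggggggg..wwwwwwww
227 wwwww.BBBbb.ogggggggggBB.wwwwwww
228 wwwww.BBBbb.o.ggggggggbBBgwwwwww
229 wwwwwgbBBBb.ooggg..g...BB.wwwwww
230 wwwww.bbBBbgoo..ooooo..bBB.wwwww
231 wwwwwgbbBBB..oooooooogbbBB.wwwww
232 wwwwwgbbbBBbgooooogggBBBBB.wwwww
233 wwwww.bbbBBB.gggg..BBBBbbb.wwwww
234 wwwwwgbbbbBBBB.BBBBBbbbbbb.wwwww
235 wwwww.bbbbBBBBBBbbbbbbbbbb.wwwww
236 wwwwwgbbbbbBbbbbbbbbbbbbbb.wwwww
237 wwwwwwbbbbbbbbbbbbbbbbbbbbgwwwww
238 wwwwww.bbbbbbbbbbbbbbbbbbb.wwwww
239 wwwwww.bbbbbbbbbbbbbbbbbbb.wwwww
cols 300 .. 331
```

```bash
python3 -m crank '[[[0,0,0.5,0,-1],[0,0,0,0,-1]]]'|egrep 'pos|force'
python3 -m crank '[[[0,0,0.5,0,-1],[0,0,0,0,-1]]]'|egrep 'pos|force'
python3 -m crank '[[[0,0,0.4,0,-1],[0,0,0,0,-1]]]'|egrep 'pos|force'
python3 -m crank '[[[0,0,0.3,0,-1],[0,0,0,0,-1]]]'|egrep 'pos|force'
python3 -m crank '[[[0,0,0.3,0,-1],[0,0,0,0,-1],[0,0,0,0,-1]]]'|egrep 'pos|force'; python3 drum.py|head -1
```

```text
tool_pos: [520.1, 138.6, 181.1]
wrist_force: [-0.1, 0.0, -2.8]
grasp_force: 25.5
tool_pos: [520.1, 138.6, 171.3]
wrist_force: [-1.2, 0.1, -1.5]
grasp_force: 25.5
tool_pos: [520.2, 138.5, 163.4]
wrist_force: [-0.4, 0.9, -2.3]
grasp_force: 25.5
tool_pos: [520.1, 138.5, 157.5]
wrist_force: [-0.7, -0.3, -1.9]
grasp_force: 25.5
tool_pos: [520.1, 138.5, 151.9]
wrist_force: [-1.1, -0.9, -1.7]
grasp_force: 25.5
post [488.1  41.9] r 147.3 drum deg 45.543447478770716
```

```bash
python3 -m crank '[[[0,0,0.25,0,-1],[0,0,0,0,-1],[0,0,0,0,-1]]]'|egrep 'pos|force'
python3 -m crank '[[[0,0,0.15,0,-1],[0,0,0,0,-1],[0,0,0,0,-1]]]'|egrep 'pos|force'
python3 -m crank '[[[0,0,0,0,-0.45],[0,0,0,0,-0.4],[0,0,0,0,-0.3],[0,0,0,0,-0.1],[0,0,-0.5,0,0],[0,0,-1,0,0],[0,0,-1,0,0],[0,0,-1,0,0]]]' 20|egrep 'pos|force'
python3 -m crank '[[[0,0,-1,0,0],[0,0,-1,0,0],[0,0,0,0,0]]]'|egrep 'pos'
python3 drum.py; python3 tops.py; python3 fz.py|grep -v ' 0 '; python3 d.py
```

```text
tool_pos: [520.4, 138.6, 147.0]
wrist_force: [-3.2, 0.3, -2.4]
grasp_force: 25.6
tool_pos: [520.5, 138.6, 144.1]
wrist_force: [-2.2, -1.8, -2.0]
grasp_force: 25.6
tool_pos: [520.7, 138.6, 215.3]
wrist_force: [0.2, 0.5, -0.2]
grasp_force: 0.0
tool_pos: [522.0, 138.7, 258.3]
post [488.1  41.9] r 147.3 drum deg 45.543447478770716
pocket [659.4 119.6] ang -23.7 yaw -23.7
pocket [639.5 211.5] ang 48.3 yaw -41.7
pocket [545.9 220.9] ang 120.3 yaw 30.3
pocket [508.  134.8] ang 192.3 yaw 12.3
pocket [578.2  72.2] ang 264.3 yaw -5.7
cap px [319.8 255.3] 50.5 at z151 [661.8 118.9] z175 [684.3 114.5]
cap px [354.8 246.9] 57.0 at z151 [647.7 206.1] z175 [670.7 199.3]
cap px [295.  233.5] 40.0 at z151 [579.6  71.8] z175 [604.4  68.6]
cap px [318.8 217. ] 59.5 at z151 [529.4 139.6] z175 [555.6 134.7]
scene [ 452.9 -344.9] caps 2 len 103.3 yaw 15.5
top [ 452.8 -344.3] caps 2 len 101.2 yaw 15.9
t 61.3 pos [520.3 138.6 253.3] yaw 12.3 w 42.8 gf 0.0 F [-0.5  0.1 -0. ] tilt [-0. -0.]
```

```bash
python3 -m crank '[[[0,0,0,-0.75,0],[0,0,0,0,0]]]' >/dev/null; python3 d.py 497.2 -332.1 3 15.7
```

```text
t 61.5 pos [520.3 138.6 253.2] yaw 15.8 w 42.8 gf 0.0 F [ 1.2 -0.5 -0.4] tilt [-0. -0.]
turn units 0.03
shift units [-7.5 22.3 12.5]
```

```bash
python3 -m crank '[[[-0.34,1,0,0,0],[-0.34,1,0,0,0],[-0.34,1,0,0,0],[-0.34,1,0,0,0],[-0.34,1,0,0,0],[-0.34,1,0,0,0],[-0.34,1,0,0,0],[-0.34,1,0,0,0]]]'>/dev/null
python3 -m crank '[[[-0.34,1,0,0,0],[-0.34,1,0,0,0],[-0.34,1,0,0,0],[-0.34,1,0,0,0],[-0.34,1,0,0,0],[-0.34,1,0,0,0],[-0.34,1,0,0,0],[-0.34,1,0,0,0]]]'>/dev/null
python3 -m crank '[[[-0.34,1,0,0,0],[-0.34,1,0,0,0],[-0.34,1,0,0,0],[-0.34,1,0,0,0],[-0.34,1,0,0,0],[-0.34,1,0,0,0],[0,0.3,1,0,0],[0,0,1,0,0]]]'>/dev/null
python3 -m crank '[[[0,0,1,0,0],[0,0,1,0,0],[0,0,1,0,0],[0,0,1,0,0],[0,0,1,0,0],[0,0,1,0,0],[0,0,0,0,0],[0,0,0,0,0]]]'>/dev/null
python3 d.py 497.2 -332.1 3 15.7;  python3 fz.py|grep scene
```

```text
t 64.1 pos [ 497.1 -330.9   93.5] yaw 15.7 w 42.7 gf 0.0 F [ 1.2 -1.7  0.6] tilt [-0.  0.]
turn units -0.01
shift units [-0.   0.1  4.5]
scene [ 452.9 -344.9] caps 2 len 103.3 yaw 15.5
```

```bash
python3 -m crank '[[[0,0.05,1,0,0],[0,0,1,0,0],[0,0,1,0,0],[0,0,1,0,0],[0,0,0.5,0,0],[0,0,0,0,0],[0,0,0,0,0]]]'|egrep 'pos|force'
python3 -m crank '[[[0,0,0,0,-1],[0,0,0,0,-1],[0,0,0,0,-1],[0,0,0,0,-1]]]' |egrep 'pos|force|width'
python3 -m crank '[[[0,0,-0.5,0,-1],[0,0,-0.5,0,-1],[0,0,-0.5,0,-1],[0,0,-1,0,-1],[0,0,-1,0,-1],[0,0,-1,0,-1],[0,0,-0.9,0,-1],[0,0,0,0,-0.49]]]' |egrep 'pos|force|width'
python3 -m crank '[[[0,0,0,0,-0.49],[0,0,0,0,-0.489],[0,0,0,0,-0.488],[0,0,0,0,-0.487],[0,0,0,0,-0.487],[0,0,0,0,-0.487]]]' |egrep 'pos|force|width'; python3 q.py
python3 -m crank '[[[0,0,0.15,0,-0.487],[0,0,0,0,-0.486],[0,0,0,0,-0.486],[0,0,0,0,-0.485],[0,0,0,0,-0.485],[0,0,0,0,-0.485]]]' |egrep 'pos|force|width'; python3 q.py;python3 hang.py|egrep -v '^(0|20|25) '
```

```text
tool_pos: [498.2, -332.6, 5.3]
wrist_force: [-0.3, -0.1, -0.6]
grasp_force: 0.0
tool_pos: [498.4, -332.8, 5.9]
wrist_force: [-0.6, 1.7, 6.9]
width: 21.3
grasp_force: 22.6
tool_pos: [499.0, -333.3, 116.9]
wrist_force: [0.1, -0.7, -0.4]
width: 21.7
grasp_force: 21.6
tool_pos: [497.6, -332.1, 111.7]
wrist_force: [-0.2, 0.5, -1.3]
width: 22.2
grasp_force: 2.8
w 22.16 gf 2.8 z 111.7 Fz -1.3 T [ 46. -83.  55.] tcp px [132 240] [('brass', [132.0, 238.0], 63.0)]
tool_pos: [497.8, -332.3, 109.5]
wrist_force: [-0.0, -0.5, -0.4]
width: 21.9
grasp_force: 0.3
w 21.91 gf 0.3 z 109.5 Fz -0.4 T [ 57.  60. -31.] tcp px [132 240] [('brass', [132.0, 240.0], 55.5)]
t 66.9167 tcp [ 497.8 -332.3  109.5] [132 240] gf 0.3055566642433405 top (array([132.1, 239.8]), (np.int64(128), np.int64(236), 9, 8)) bot (array([142.6, 271.5]), (np.int64(137), np.int64(268), 11, 8))
5 top off [1.6 0.7] bottom-front off [17.2  1.5]
10 top off [7.  2.2] bottom-front off [21.9  2.9]
15 top off [12.4  3.8] bottom-front off [26.6  4.3]
```

```bash
python3 -m crank '[[[0,0,0,0,-1],[0,0,0,0,-1],[0,0,0,0,-1],[0,0,-0.5,0,-1],[0,0,-1,0,-1],[0,0,-1,0,-1],[0,0,-1,0,-1],[0,0,-1,0,-1]]]' 25|egrep 'pos|force|width'
python3 -m crank '[[[0,0,-1,-1,-1],[0,0,-1,-1,-1],[0,0,-1,-1,-1],[0,0,-1,-0.2,-1],[0,0,-0.5,0,-1],[0,0,0,0,-1]]]'|egrep 'pos|force|width'; python3 d.py 538 216.5 290 30.3
```

```text
tool_pos: [497.6, -332.1, 200.8]
wrist_force: [0.1, 0.5, -1.5]
width: 21.4
grasp_force: 25.7
tool_pos: [498.1, -332.5, 292.3]
wrist_force: [0.1, -0.5, -0.9]
width: 21.4
grasp_force: 25.7
t 68.1 pos [ 498.1 -332.5  292.3] yaw 30.4 w 21.4 gf 25.7 F [ 0.1 -0.5 -0.9] tilt [ 0. -0.]
turn units 0.02
shift units [ 15.6 -22.7   0.1]
```

```bash
python3 -m crank '[[[0.4,-0.5,0,0,-1],[0.68,-1,0,0,-1],[0.68,-1,0,0,-1],[0.68,-1,0,0,-1],[0.68,-1,0,0,-1],[0.68,-1,0,0,-1],[0.68,-1,0,0,-1],[0.68,-1,0,0,-1]]]'>/dev/null
python3 -m crank '[[[0.68,-1,0,0,-1],[0.68,-1,0,0,-1],[0.68,-1,0,0,-1],[0.68,-1,0,0,-1],[0.68,-1,0,0,-1],[0.68,-1,0,0,-1],[0.68,-1,0,0,-1],[0.68,-1,0,0,-1]]]'>/dev/null
python3 -m crank '[[[0.68,-1,0,0,-1],[0.68,-1,0,0,-1],[0.68,-1,0,0,-1],[0.68,-1,0,0,-1],[0.68,-1,0,0,-1],[0.68,-1,0,0,-1],[0.68,-1,0,0,-1],[0.25,-0.2,0,0,-1]]]'>/dev/null
python3 -m crank '[[[0,0,0,0,-1],[0,0,0,0,-1]]]'>/dev/null
python3 d.py 538 216.5 220 30.3; python3 drum.py|sed -n '1p;4p'
```

```text
t 70.3 pos [536.8 217.3 288.5] yaw 30.4 w 21.3 gf 25.7 F [ 0.3  0.1 -1.3] tilt [-0. -0.]
turn units 0.03
shift units [0.  0.1 3.4]
post [484.3  42.4] r 149.5 drum deg 46.76487991045106
pocket [547.4 221.7] ang 119.0 yaw 29.0
```

```bash
python3 -m crank '[[[0,0.05,1,0,-1],[0,0,1,0,-1],[0,0,1,0,-1],[0,0,0.5,0,-1],[0,0,0,0,-1],[0,0,0,0,-1]]]'|egrep 'pos|force'; python3 asc.py 330 190 48 58
```

```text
tool_pos: [538.1, 215.9, 219.8]
wrist_force: [-0.7, 0.4, -0.3]
grasp_force: 25.7
190 .......o..........gggoyyooo.gg...o...o..........
191 ..........o.......gggyyyyyoog...........o.......
192 ....o..oo.........gg.yyyyyyy..............oo....
193 ..o.......o.......gggyyyyyyyyoo.................
194 ..................gg.yyyyyyyyoo...o....o........
195 ..........o.......gg.yyyyyyyoo..o...............
196 .....o............gg.yyyyyooooo.................
197 .................ggg.oyyyoooooo.................
198 o..o....o.o......gggoooooooooo..........o.o.o.o.
199 .........o.o.......ooooooooooo..................
200 .....o.............oooooooo..o.......o...o......
201 ..o..o...........gg.ooooo..g..........o.........
202 o................ggg.ooo.ggg..o......o......o...
203 o...............ggggggg.gggg....................
204 ................gggggggggggg....................
205 ........o..o....gggggggggggg....................
206 ................gggggggggggg....................
207 ...............ogggggggggggg....................
208 ...o...o........gggggggggggg.o.oo...............
209 ........
[... 1370 characters left out ...]
wwwwwwwww.BBBbbbbbbbbbbbbbbbbBB..wwwwwwwwwwwwwww
236 wwwwwwwww.bBBBbbbbbbbbbbbbbbbBBB.wwwwwwwwwwwwwww
237 wwwwwwwww.bbBBBbbbbbbbbbbbbbBBBB.wwwwwwwwwwwwwww
238 wwwwwwwww.bbbBBBbbbbbbbbbbbBBBBb.wwwwwwwwwwwwwww
239 wwwwwwwww.bbbbBBBBbbbbbbbBBBBbbb.wwwwwwwwwwwwwww
240 wwwwwwwww.bbbbbbBBBbbbbBBBBbbbbbgwwwwwwwwwwwwwww
241 wwwwwwwww.bbbbbbbBBBBBBBBBbbbbbbgwwwwwwwwwwwwwwg
242 wwwwwwwww.bbbbbbbbBBBB.gg..bbbbbgwwwwwwwwwwwwwwg
243 wwwwwwwww.bbbbbbbbbBB..yyo.g.bb.wwwwwwwwwwwwwwwg
244 wwwwwwwww.bbbbbbbbbb.oyyyyyyog..wwwwwwwwwwwwwwwg
245 wwwwwwwww.bbbbbbbbb..yyyyyyyyy.gwwwwwwwwwwwwwwwg
246 wwwwwwwww.bbbbbbbbbgyyyyyyyyyyygwwwwwwwwwwwwwwwg
247 wwwwwwwww.bbbbbbbb.oyyyyyyyyyyogwwwwwwwwwwwwwwwg
cols 330 .. 377
```

Run:
```python
from h import *
c=plane("scene",(350.2,236.2),91);print("rim",c)
for z in(107,110,113):
    f=plane("scene",(349.5,231.3),z)-[15.1,-3.9,0];print(f,"minus rim",(f-c)[:2])
```

```text
rim [550.3 220.   91. ]
[533.1 221.6 107. ] minus rim [-17.2   1.6]
[536.2 220.7 110. ] minus rim [-14.1   0.7]
[539.2 219.9 113. ] minus rim [-11.1  -0.1]
```

```bash
python3 -m crank '[[[0.35,0.2,0,0,-1],[0,0,0.5,0,-1],[0,0,0,0,-1],[0,0,0,0,-1]]]'|egrep 'pos|force'
python3 -m crank '[[[0,0,0.3,0,-1],[0,0,0,0,-1]]]'|egrep 'pos|force'; python3 asc.py 333 222 36 24
python3 -m crank '[[[0,0,0.15,0,-1],[0,0,0,0,-1]]]'|egrep 'pos|force'
python3 -m crank '[[[0,0,0.15,0,-1],[0,0,0,0,-1]]]'|egrep 'pos|force'
```

```text
tool_pos: [545.8, 216.5, 208.7]
wrist_force: [-0.2, 0.1, -0.1]
grasp_force: 25.7
tool_pos: [545.6, 216.5, 202.3]
wrist_force: [-0.0, 0.1, -1.3]
grasp_force: 25.7
222 wwwwwwwwwwwwwgggggggggggwwwwwwwwwwww
223 wwwwwwwwwwwwwgggggggggggwwwwwwwwwwww
224 wwwwwwwwwwwwwgggggggggggwwwwwwwwwwww
225 wwwwwwwwwwwwggggggggggggwwwwwwwwwwww
226 wwwwwwwwwwwwggggggggggggwwwwwwwwwwww
227 wwwwwwwwwwwwggggggggggggwwwwwwwwwwww
228 wwwwwwwwwwwwggggggggggggwwwwwwwwwwww
229 wwwwwwwwwwwwggggggggggggwwwwwwwwwwww
230 wwwwwwwwwwwwg.ggggggggggwwwwwwwwwwww
231 wwwwwwwwww..go.ggggg..ogwwwwwwwwwwww
232 wwwwwwww..B.goo.ggggooog..wwwwwwwwww
233 wwwwwwg.BBB..oooo...ooogBB.wwwwwwwww
234 wwwwww.BBBb.ooooooooooogbBB.gwwwwwww
235 wwwwww.BBBb.gooooooooo..bbBB..wwwwww
236 wwwwww.bBBBb.goooooooogbbbBBB.wwwwww
237 wwwwww.bbBBBb.goooooggbbbBBBB.wwwwww
238 wwwwww.bbbBBBbbg..ggbbbbBBBBb.wwwwww
239 wwwwww.bbbbBBBBb...bbbBBBBbbb.wwwwww
240 wwwwww.bbbbbbBBBbbbbBBBBbbbbbgwwwwww
241 wwwwww.bbbbbbbBBBBBBBBBbbbbbbgwwwwww
242 wwwwww.bbbbbbbbBBBB.gg..bbbb.gwwwwww
243 wwwwww.bbbbbbbbbBB..yyo.g.bbbwwwwwww
244 wwwwww.bbbbbbbbbb.oyyyyyyog..wwwwwww
245 wwwwww.bbbbbbbbb..yyyyyyyyy.gwwwwwww
cols 333 .. 368
tool_pos: [545.8, 216.6, 199.9]
wrist_force: [-0.1, 0.2, -1.6]
grasp_force: 25.7
tool_pos: [545.8, 216.5, 196.8]
wrist_force: [-0.6, -0.1, -1.9]
grasp_force: 25.7
```

Well centred and entering freely; lower to the floor.

```bash
python3 -m crank '[[[0,0,0.3,0,-1],[0,0,0,0,-1]]]'|egrep 'pos|force'
python3 -m crank '[[[0,0,0.4,0,-1],[0,0,0,0,-1]]]'|egrep 'pos|force'
python3 -m crank '[[[0,0,0.5,0,-1],[0,0,0,0,-1]]]'|egrep 'pos|force'
python3 -m crank '[[[0,0,0.5,0,-1],[0,0,0,0,-1]]]'|egrep 'pos|force'
python3 -m crank '[[[0,0,0.3,0,-1],[0,0,0,0,-1]]]'|egrep 'pos|force'
python3 -m crank '[[[0,0,0.3,0,-1],[0,0,0,0,-1],[0,0,0,0,-1]]]'|egrep 'pos|force'; python3 drum.py|head -1
```

```text
tool_pos: [545.6, 216.5, 190.2]
wrist_force: [0.2, -0.4, -1.5]
grasp_force: 25.7
tool_pos: [545.4, 216.5, 181.8]
wrist_force: [-0.3, -0.3, -1.8]
grasp_force: 25.7
tool_pos: [545.3, 216.4, 171.4]
wrist_force: [-0.3, 0.3, -1.3]
grasp_force: 25.7
tool_pos: [545.3, 216.4, 161.4]
wrist_force: [0.3, 0.2, -1.1]
grasp_force: 25.7
tool_pos: [545.6, 216.5, 156.3]
wrist_force: [-0.4, -0.1, -1.3]
grasp_force: 25.7
tool_pos: [545.9, 216.6, 151.1]
wrist_force: [0.9, -0.8, -0.2]
grasp_force: 25.7
post [488.1  41.9] r 147.3 drum deg 45.543447478770716
```

```bash
python3 -m crank '[[[0,0,0.25,0,-1],[0,0,0,0,-1],[0,0,0,0,-1]]]'|egrep 'pos|force'
python3 -m crank '[[[0,0,0.15,0,-1],[0,0,0,0,-1],[0,0,0,0,-1]]]'|egrep 'pos|force'
python3 -m crank '[[[0,0,0,0,-0.45],[0,0,0,0,-0.4],[0,0,0,0,-0.3],[0,0,0,0,-0.1],[0,0,-0.5,0,0],[0,0,-1,0,0],[0,0,-1,0,0],[0,0,-1,0,0]]]' 20|egrep 'pos|force'
python3 -m crank '[[[0,0,-1,0,0],[0,0,-1,0,0],[0,0,0,0,0]]]'|egrep 'pos'
python3 - <<'E'
from h import *
a=ctrl.read_camera("scene")[190:310,260:420]
cv2.imwrite("pics/g1.png",cv2.resize(a,(800,600),interpolation=cv2.INTER_CUBIC)[:,:,::-1])
E
python3 tops.py; python3 d.py
```

```text
tool_pos: [545.8, 216.5, 146.1]
wrist_force: [-0.1, -0.1, -0.4]
grasp_force: 25.7
tool_pos: [545.9, 216.6, 143.2]
wrist_force: [-0.4, -0.9, -0.4]
grasp_force: 25.7
tool_pos: [545.9, 216.6, 215.0]
wrist_force: [0.2, 0.2, 0.5]
grasp_force: 0.0
tool_pos: [547.1, 216.8, 258.3]
cap px [319.8 255.3] 50.5 at z151 [661.8 118.9] z175 [684.3 114.5]
cap px [354.7 246.8] 55.0 at z151 [647.5 206. ] z175 [670.5 199.2]
cap px [295.  233.5] 40.0 at z151 [579.6  71.8] z175 [604.4  68.6]
cap px [350.3 218.8] 53.0 at z151 [548.6 217.1] z175 [574.3 210. ]
cap px [318.7 217.1] 60.5 at z151 [529.6 139.5] z175 [555.7 134.5]
t 74.4 pos [546.  216.6 254.2] yaw 30.4 w 42.9 gf 0.0 F [-0.7  0.8 -0.8] tilt [0. 0.]
```

View pics/g1.png

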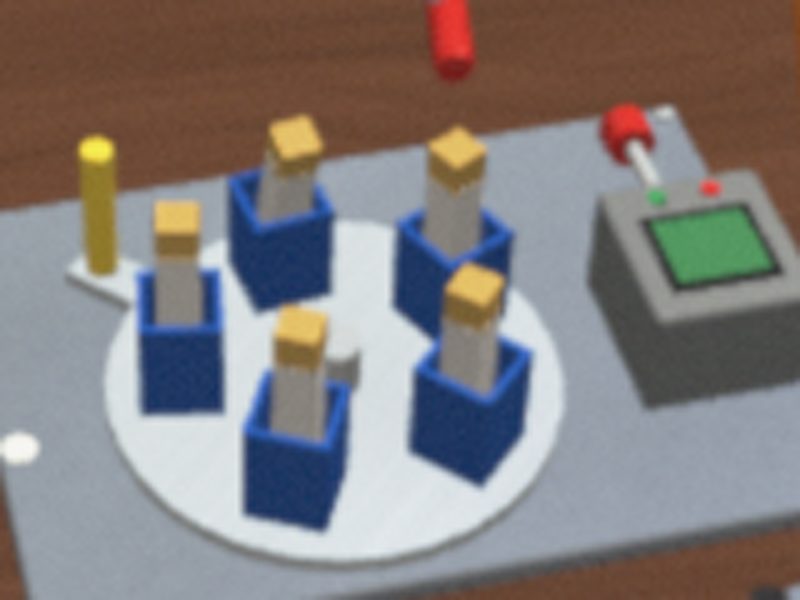

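```bash
python3 -m crank '[[[0,0,0,-1,0],[0,0,0,-1,0],[0,0,0,-1,0],[0,0,0,-0.7,0],[0,0,0,0,0]]]' >/dev/null; python3 d.py 484.5 41 90 47.5; python3 drum.py|head -1
python3 - <<'E'
from h import *
im=ctrl.read_camera("top");m=masks(im)["yellow"]|masks(im)["brass"]
for c in blobs(m[200:310,300:390],6,300): u=cen(c)+[300,200];print("top yellow",u,cv2.contourArea(c),plane("top",u,116),plane("top",u,151))
E
```

```text
t 74.8 pos [545.6 216.5 252.2] yaw 47.5 w 42.7 gf 0.0 F [ 0.7 -0.4 -0.2] tilt [-0. -0.]
turn units -0.01
shift units [-8.5  3.7  8.1]
post [488.1  41.9] r 147.3 drum deg 45.543447478770716
top yellow [347.2 264.8] 18.0 [471.1  44.5 116. ] [466.3  45.8 151. ]
top yellow [305.9 239.3] 78.5 [529.5 139.4 116. ] [523.2 138.4 151. ]
top yellow [335.6 217.2] 75.5 [581.8  71.2 116. ] [574.2  71.8 151. ]
```

```bash
python3 -m crank '[[[-1,0.44,0,0,0],[-1,0.44,0,0,0],[-1,0.44,0,0,0],[-1,0.44,0,0,0],[-1,0.44,0,0,0],[-1,0.44,0,0,0],[-1,0.44,0,0,0],[-1,0.44,0,0,0]]]' 40 >/dev/null
python3 -m crank '[[[-0.5,0.2,0,0,0],[0,0,1,0,0],[0,0,1,0,0],[0,0,1,0,0],[0,0,1,0,0],[0,0,1,0,0],[0,0,0,0,0]]]'|egrep 'pos|force'
python3 d.py 484.5 41.5 90 47.5; python3 drum.py|head -1
```

```text
tool_pos: [483.8, 41.6, 150.1]
wrist_force: [-0.1, -0.5, -1.2]
grasp_force: 0.0
t 76.2 pos [483.8  41.6 150.1] yaw 47.3 w 42.9 gf 0.0 F [-0.1 -0.5 -1.2] tilt [-0.  0.]
turn units -0.05
shift units [0. 0. 3.]
post [484.3  42.4] r 149.5 drum deg 46.76487991045106
```

```bash
python3 -m crank '[[[0,0,1,0,0],[0,0,0.5,0,0],[0,0,0,0,0]]]'|egrep 'pos|force'
python3 -m crank '[[[0,0,0.5,0,0],[0,0,0.5,0,0],[0,0,0.3,0,0],[0,0,0,0,0]]]'|egrep 'pos|force'
python3 -m crank '[[[0,0,0,0,-1],[0,0,0,0,-1],[0,0,0,0,-1],[0,0,0,0,-1]]]'|egrep 'pos|force|width'
```

```text
tool_pos: [485.3, 41.3, 122.9]
wrist_force: [-0.0, -0.3, 0.4]
grasp_force: 0.0
tool_pos: [485.6, 41.2, 97.5]
wrist_force: [-0.6, -0.1, -0.6]
grasp_force: 0.0
tool_pos: [485.9, 41.1, 98.3]
wrist_force: [-1.0, 0.4, 6.0]
width: 16.3
grasp_force: 39.1
```

```bash
python3 -m crank '[[[0,-0.2,0,0.3,-1],[0.01,-0.375,0,0.625,-1],[0.01,-0.375,0,0.625,-1],[0.01,-0.375,0,0.625,-1],[0,0,0,0,-1]]]'|egrep 'pos|force'
python3 -m crank '[[[0.01,-0.375,0,0.625,-1],[0.01,-0.375,0,0.625,-1],[0.01,-0.375,0,0.625,-1],[0,0,0,0,-1]]]'|egrep 'pos|force';python3 d.py
```

```text
tool_pos: [467.6, 61.2, 98.3]
wrist_force: [-1.2, 0.3, 6.1]
grasp_force: 39.3
tool_pos: [455.4, 80.1, 98.3]
wrist_force: [-1.9, 0.1, 6.7]
grasp_force: 39.5
t 77.9 pos [455.4  80.1  98.3] yaw 28.7 w 16.4 gf 39.5 F [-1.9  0.1  6.7] tilt [ 0. -0.]
```

```bash
python3 -m crank '[[[0.01,-0.375,0,0.625,-1],[0.01,-0.375,0,0.625,-1],[0.01,-0.375,0,0.625,-1],[0.01,-0.375,0,0.625,-1],[0.01,-0.375,0,0.625,-1],[0.01,-0.375,0,0.625,-1],[0.01,-0.375,0,0.625,-1],[0,0,0,0,-1]]]'|egrep 'pos|force'
python3 -m crank '[[[0.01,-0.2,0,0.3,-1],[0.01,-0.2,0,0.3,-1],[0,0,0,0,-1]]]'|egrep 'pos|force'
python3 -m crank '[[[0,-0.15,0,0.2,-1],[0,0,0,0,-1]]]'|egrep 'pos|force'
python3 -m crank '[[[0,-0.1,0,0,-1],[0,0,0,0,-1]]]'|egrep 'pos|force';python3 d.py
```

```text
tool_pos: [438.8, 129.8, 98.3]
wrist_force: [-1.6, 1.4, 7.9]
grasp_force: 39.6
tool_pos: [437.9, 137.3, 98.3]
wrist_force: [-3.6, 0.7, 9.2]
grasp_force: 39.7
tool_pos: [437.7, 140.1, 98.3]
wrist_force: [-2.8, -0.1, 9.2]
grasp_force: 39.7
tool_pos: [437.6, 141.6, 98.3]
wrist_force: [-2.6, -3.6, 9.2]
grasp_force: 39.8
t 79.2 pos [437.6 141.6  98.3] yaw 5.1 w 16.2 gf 39.8 F [-2.6 -3.6  9.2] tilt [ 0. -0.]
```

```bash
python3 -m crank '[[[0,-0.1,0,0,-1],[0,0,0,0,-1]]]'|egrep 'pos|wrist'
python3 -m crank '[[[0,-0.1,0,0,-1],[0,0,0,0,-1]]]'|egrep 'pos|wrist'
```

```text
tool_pos: [437.5, 141.7, 98.3]
wrist_force: [-3.6, -17.6, 9.5]
tool_pos: [437.5, 141.9, 98.3]
wrist_force: [-3.5, -30.8, 10.7]
```

```bash
python3 -m crank '[[[0,0.2,0,0,-1],[0,0,0,0,0],[0,0,0,0,0],[0,0,0,0,0],[0,0,-1,0,0],[0,0,-1,0,0],[0,0,-1,0,0],[0,0,-1,0,0]]]'|egrep 'pos|force'
python3 -m crank '[[[0,0,-1,0.3,0.2],[0,0,-1,0,0.2],[0,0,-0.5,0,0.2],[0,0,0,0,0.2]]]' >/dev/null; python3 d.py 453.9 343 40.5 3.8; python3 tops.py
python3 - <<'E'
from h import *
im=ctrl.read_camera("scene");print("knob",[plane("scene",cen(c)+[360,180],60) for c in blobs(masks(im)["red"][180:260,360:420],15,200)])
for c in blobs(masks(im)["yellow"][190:290,240:345],8,400):
    x,y,w,h=cv2.boundingRect(c);p=plane("scene",(x+w/2-.5+240,y+2.5+190),116);d=p[:2]-[588,151.8];print("post?",p,np.hypot(*d),-86.2-np.degrees(np.arctan2(d[1],d[0])))
E
```

```text
tool_pos: [437.2, 142.3, 178.2]
wrist_force: [0.1, 0.5, 0.5]
grasp_force: 0.0
t 80.5 pos [438.2 142.4 229.3] yaw 3.7 w 51.2 gf 0.0 F [-0.3  0.3  0.9] tilt [0. 0.]
turn units -0.02
shift units [  1.4 -10.    9.4]
cap px [333.4 256.2] 52.0 at z151 [669.7 149.7] z175 [692.1 144.5]
cap px [300.2 244.7] 56.0 at z151 [620.   78.5] z175 [643.7  75.2]
cap px [358.9 235. ] 47.0 at z151 [609.5 225.1] z175 [633.5 217.8]
cap px [301.7 218.7] 55.0 at z151 [528.7  96.1] z175 [554.9  92.3]
cap px [336.  217.3] 63.0 at z151 [537.2 182.7] z175 [563.2 176.5]
cap px [313.  214.3] 111.5 at z151 [516.8 126.9] z175 [543.4 122.2]
knob [array([449. , 342.6,  60. ])]
post? [438.9 140.3 116. ] 149.49333023680765 89.39282858388582
```

```bash
python3 -m crank '[[[0.15,-1,0,0,0.2],[0.15,-1,0,0,0.2],[0.15,-1,0,0,0.2],[0.15,-1,0,0,0.2],[0.15,-1,0,0,0.2],[0.15,-1,0,0,0.2],[0.15,-1,0,0,0.2],[0.15,-1,0,0,0.2]]]'>/dev/null
python3 -m crank '[[[0.1,-1,0,0,0.2],[0.1,-1,0,0,0.2],[0,0,0,0,0.2],[0,0,1,0,0.2],[0,0,1,0,0.2],[0,0,1,0,0.2],[0,0,1,0,0.2],[0,0,0,0,0.2]]]'>/dev/null
python3 d.py 453.9 343 40.5 3.8
```

```text
t 81.9 pos [450.5 342.  142.7] yaw 3.7 w 51.1 gf 0.0 F [-0.3 -0.3  0.4] tilt [-0. -0.]
turn units -0.03
shift units [ 0.2 -0.   5.1]
```

```bash
python3 -m crank '[[[0.15,0,1,0,0.2],[0,0,1,0,0.2],[0,0,1,0,0.2],[0,0,1,0,0.2],[0,0,0.9,0,0.2],[0,0,0,0,0.2],[0,0,0,0,0.2]]]' 50|egrep 'pos|wrist'
python3 -m crank '[[[0,0,0,0,-1],[0,0,0,0,-1],[0,0,0,0,-1],[0,0,0,0,-1],[0,0,0,0,-1]]]'|egrep 'pos|force|width'
python3 -m crank '[[[0.25,0,0,0,-1],[0.25,0,0,0,-1],[0.25,0,0,0,-1],[0.25,0,0,0,-1],[0.25,0,0,0,-1],[0,0,0,0,-1]]]'|egrep 'pos|force'
python3 -m crank '[[[0.1,0,0,0,-1],[0.1,0,0,0,-1],[0,0,0,0,-1]]]'|egrep 'pos|force'
```

```text
tool_pos: [455.5, 343.3, 49.5]
wrist_force: [0.9, 0.6, 0.0]
tool_pos: [456.2, 343.3, 51.1]
wrist_force: [0.3, -3.4, 5.3]
width: 26.4
grasp_force: 48.9
tool_pos: [481.3, 345.0, 51.1]
wrist_force: [-0.6, -2.6, 5.9]
grasp_force: 48.9
tool_pos: [484.7, 345.2, 51.1]
wrist_force: [-2.4, -2.4, 6.2]
grasp_force: 48.9
```

```bash
python3 -m crank '[[[0.1,0,0,0,-1],[0,0,0,0,-1]]]'|egrep 'pos|wrist'
python3 -m crank '[[[0.1,0,0,0,-1],[0,0,0,0,-1]]]'|egrep 'pos|wrist'
python3 -m crank '[[[0.1,0,0,0,-1],[0,0,0,0,-1]]]'|egrep 'pos|wrist'
```

```text
tool_pos: [486.2, 345.3, 51.0]
wrist_force: [-3.4, -3.5, 7.9]
tool_pos: [486.2, 345.3, 51.0]
wrist_force: [-11.7, -4.3, 13.5]
tool_pos: [486.3, 345.3, 50.9]
wrist_force: [-19.9, -5.1, 17.5]
```

```bash
python3 -m crank '[[[-0.15,0,0,0,-1],[0,0,0,0,0.2],[0,0,0,0,0.2],[0,0,0,0,0.2],[0,0,0,0,0.2],[0,0,-0.5,0,0.2],[0,0,-1,0,0.2],[0,0,-1,0,0.2]]]'|egrep 'pos|wrist'
python3 -m crank '[[[0,0,-1,0,0.2],[0,0,-1,0,0.2],[0,0,-1,0,0.2],[0,0,-1,0,0.2],[0,0,-1,0,0.2],[-1,0,-1,0,0.2],[-1,0,0,0,0.2],[0,0,0,0,0.2]]]'|egrep 'pos|wrist'
python3 -m crank '[[[0,0,0,0,0.2],[0,0,0,0,0.2],[0,0,0,0,0.2]]]'|egrep 'pos|wrist'
python3 tops.py
python3 - <<'E'
from h import *
im=ctrl.read_camera("scene");print("knob",[plane("scene",cen(c)+[360,180],60) for c in blobs(masks(im)["red"][180:260,360:420],15,200)])
for c in blobs(masks(im)["yellow"][190:290,240:345],8,400):
    x,y,w,h=cv2.boundingRect(c);p=plane("scene",(x+w/2-.5+240,y+2.5+190),116);d=p[:2]-[588,151.8];print("post?",p,np.hypot(*d),-86.2-np.degrees(np.arctan2(d[1],d[0])))
E
```

```text
tool_pos: [487.4, 345.5, 100.1]
wrist_force: [0.2, -0.1, 0.7]
tool_pos: [445.3, 343.3, 221.6]
wrist_force: [0.2, 0.4, -0.2]
tool_pos: [448.1, 343.0, 219.0]
wrist_force: [-0.2, -0.8, -1.1]
cap px [333.4 256.1] 51.0 at z151 [669.5 149.9] z175 [691.9 144.6]
cap px [299.9 244.5] 52.0 at z151 [619.   78.1] z175 [642.7  74.8]
cap px [359.  234.6] 40.5 at z151 [608.2 225.7] z175 [632.2 218.4]
cap px [302.9 218. ] 56.0 at z151 [526.5  99.3] z175 [552.8  95.5]
cap px [336.  217.2] 62.0 at z151 [537.  182.6] z175 [562.9 176.4]
cap px [312.9 214.5] 107.0 at z151 [517.5 126.7] z175 [544.  122.1]
knob [array([480.6, 343.9,  60. ])]
post? [438.9 140.3 116. ] 149.49333023680765 89.39282858388582
```

```bash
python3 -c "
from cell import ctrl
print(ctrl.close_job())"
```

```text
the job is handed in; nothing more can be done
None
```

The job is handed in, with no verdict returned: my measurements show all five fuses standing in their pockets (one leaning about 0.17 rad), the drum on its test stop at about 89°, and the red knob pushed to its home stop; the drum was pushed to about 0.8 rad while I was loading it, but stayed short of the test stop until the deliberate turn, and the bystanders' final positions were not re-measured.

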